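Load the smoke canister, lock its lid, run the feed, close the drawer

TASK

Put every wood chunk into the steel smoke canister, then take the red lid out of the drawer and close the canister with it: lugs down through the two slots, press down against the springy sleeve and turn clockwise until the lugs catch and the lid stays locked. After that tilt the spring-centred feed stick straight towards the steel rib on its box, hold it well over for about two seconds and let it spring back. Once the lid is out, the drawer must also be pushed fully shut, with the probe and skewers still in it; leave the salt cellar standing where it is.

Things in the scene. Friction and masses are not known exactly. Their poses are not given: they have to be found in the camera images.
- chunk1: wood chunk for smoking, a light rectangular block 60 x 30 x 20 mm (its x, y, z), about 35 g, lying on the table; origin in the middle of its underside; 3 to 5 of the five chunks are present
- chunk2: wood chunk for smoking, a light rectangular block 60 x 30 x 20 mm (its x, y, z), about 35 g, lying on the table; origin in the middle of its underside; 3 to 5 of the five chunks are present
- chunk3: wood chunk for smoking, a light rectangular block 60 x 30 x 20 mm (its x, y, z), about 35 g, lying on the table; origin in the middle of its underside; 3 to 5 of the five chunks are present
- chunk4: wood chunk for smoking, a light rectangular block 60 x 30 x 20 mm (its x, y, z), about 35 g, lying on the table; origin in the middle of its underside; 3 to 5 of the five chunks are present
- chunk5: wood chunk for smoking, a light rectangular block 60 x 30 x 20 mm (its x, y, z), about 35 g, lying on the table; origin in the middle of its underside; 3 to 5 of the five chunks are present
- canister: stainless smoke canister fixed to the table, upright, 120 mm across, 145 mm high, inner floor at 6 mm; origin in the middle of its underside, z up. Its open mouth is ringed by a 5 mm thick inner flange (upper face at 145 mm) with a clear round hole 92 mm across. Two dark blocks outside at its +x and -x mark where the lid's bar points when locked
- mouth (a point): centre of the canister's mouth, level with the flange's upper face, 145 mm above the table. Chunks go in here
- slot (a point): middle of one of two opposite lug slots in the flange, 52 mm from the axis, 60 degrees counter-clockwise (from above) of the canister's x axis; the other is opposite. Slots are 24 mm wide and reach out to the wall. A stop beside each slot lets lugs turn only clockwise
- tooth (a point): tooth hanging 3 mm under the flange, 30 degrees clockwise of the slot (same opposite). A lug passes it only when pressed down, and rises behind it to stay caught; the last stop is at 15 degrees beyond the canister's x axis
- sleeve (a joint): aluminium sleeve, 132 mm across, on springs round the canister's mouth: 0 standing 12 mm above the flange, 0.012 pressed level with it; pushes up with about 3 N at 0, 8 N at 0.006, 13 N at 0.012
- lid: red plastic lid, 150 g, on its plug in the open drawer, bar up; origin mid plug underside, z up, same after half a turn. Plug 84 mm across, 28 high, lowest 10 mm tapering to 66; two lugs at +x and -x, 14 mm wide, out to 54 mm from the axis, 9 to 17 mm above the origin; disc 134 mm across from 28 to 36 mm; on it a black grip bar along x, 100 long, 18 thick, from 36 to 66 mm
- lid_bar (a point): middle of the lid's bar, 51 mm above the lid's origin. Heights of lid origin above canister origin: 129 mm on the sleeve, lugs in the slots (bar in line with the slots); pressed to 117 to 119 mm the lugs pass the teeth (120 at most); 123 mm when let go and caught. Locked bar lies -6 to +14 degrees from the canister's x axis
- cabinet: low stainless drawer unit fixed to the table, 330 mm wide, 340 mm deep, 85 mm high; origin in the middle of the lower edge of its front, x pointing into it (away from the robot), z up
- drawer (a joint): drawer opening in m: 0 shut, grows as it slides out along the unit's -x; starts about half open; inner floor at 12 mm above the table, walls to 50 mm (front to 76 mm); stiff to about 1.2 N plus 5 N per m/s, stays where left
- drawer_handle (a point): middle of the drawer's horizontal bar handle: bar along the unit's y, 140 mm long, 35 mm in front of the drawer's face, 48 mm above the table; it moves with the drawer
- probe: meat thermometer probe in the drawer: steel stem 120 mm with a black dial head 32 mm across, 10 mm high; origin near its middle
- skewer1: flat aluminium skewer in the drawer, 200 mm long, origin near its middle
- skewer2: flat aluminium skewer in the drawer, 200 mm long, origin near its middle
- stickbox: black control box fixed to the table, 90 x 90 mm, 60 mm high; origin in the middle of its underside, z up; the raised steel rib on its top lies on its +x side
- stick_knob (a point): centre of the feed stick's black ball knob (32 mm across), 80 mm above the stick's pivot, which is at the middle of the box's top (60 mm above the table); a steel stem 12 mm across carries it
- feed_fore (a joint): tilt of the feed stick towards the rib (+x of the box) in rad, 0 upright, negative the other way, stops at 0.5 either way, 0.35 N m per rad spring to the middle; well over means more than 0.3
- feed_side (a joint): tilt of the feed stick sideways, positive towards the box's +y, 0 upright, same stops and spring
- salt_cellar: closed white ceramic salt cellar, 76 mm across, 70 mm high, 400 g; origin in the middle of its underside; leave alone
Mind the look-alikes: they are no part of the job. Leave any black look-alike of the chunk5 alone. What is shaped like the chunk1 but orange is not meant.

How it is judged:
On the way, in this order (a step that is already met when the one before it is completed fails the run):
1. all wood chunks that are there lie in the canister, mouth still open (horizontal distance between each of chunk1, chunk2, chunk3, chunk4, chunk5 and canister below 0.058 m and z of each of chunk1, chunk2, chunk3, chunk4, chunk5 in the frame of canister below 0.12 m and horizontal distance between lid and canister above 0.1 m), for 0.2 s.
2. the lid is locked on the canister: lugs caught under the flange past the teeth (z of lid in the frame of canister between 0.1205 and 0.1255 m and horizontal distance between lid and canister below 0.008 m and angle between the x axis of lid and the x axis of canister, either way round below 0.32 rad and angle between lid's own z axis and vertical below 0.1 rad), for 0.3 s.
3. the feed stick is held over towards the rib for a second (value of joint feed_fore above 0.3 rad and value of joint feed_side between -0.25 and 0.25 rad), for 1 s.
4. the stick has sprung back (value of joint feed_fore between -0.08 and 0.08 rad), for 0.2 s.
At the end, for the whole second after the job is handed in: Every chunk inside the canister; lid at rest, locked: origin 120.5 to 125.5 mm above the canister's, centred to 8 mm, bar within 18 deg of its x axis; stick upright to 0.08 rad; drawer open under 10 mm, probe and skewers inside; salt cellar upright within 40 mm of its start (all of step 2 and all of step 4 and horizontal distance between each of chunk1, chunk2, chunk3, chunk4, chunk5 and canister below 0.058 m and z of each of chunk1, chunk2, chunk3, chunk4, chunk5 in the frame of canister below 0.12 m and value of joint drawer below 0.01 m and x of each of probe, skewer1, skewer2 in the frame of cabinet above 0 m and z of each of probe, skewer1, skewer2 in the frame of cabinet below 0.07 m and value of joint feed_side between -0.08 and 0.08 rad and distance of salt_cellar from where it was at the start of the episode below 0.04 m and angle between salt_cellar's own z axis and vertical below 0.2 rad and linear speed of lid below 0.02 m/s); the robot touches nothing.
It fails at once if the salt cellar is knocked over or pushed away (distance of salt_cellar from where it was at the start of the episode above 0.04 m or angle between salt_cellar's own z axis and vertical above 0.5 rad).
Of chunk1, chunk2, chunk3, chunk4, chunk5 only 3 to 5 are there at a start; the rules pass over those that are not, and their reading is None.
At some moment in a run one of chunk1, chunk2, chunk3, chunk4, chunk5 may be knocked a few centimetres aside while the robot is not near it.
It also fails if it takes over 210 s, if anything falls off the work surface, if the arm or the gripper's body presses on something with over 40 N, if the wrist force passes 120 N, or if a joint passes its speed limit or range.

ROBOT

A 7-joint arm with a two-finger parallel gripper is mounted at the origin on the work surface. World frame = base frame: x ahead of the robot, y to its left, z up, the work surface at z = 0. Lengths are in m, angles in rad, forces in N, time in s.
With the tool pointing down it reaches from about 0.4 to 0.85 m from the base axis. Payload 10.4 kg.
Tool frame: the origin (TCP) lies where the fingers leave the gripper's body, on its centre line; the fingertips stand 73 mm ahead of it and the grasp point (between the pads) lies 54 mm ahead of it; z points along the fingers, y is the line along which they close (so a half turn about z gives the same grasp; the last joint's range is limited). The gripper opens to 85 mm and grips with 20 to 120 N. Pads are 22 mm wide; open, the fingers measure 114 mm over their backs; the gripper's body (76 mm by 85 mm) begins 54 mm behind the grasp point. The pads swing forward as they close: fully open they stand 13 mm farther back than shut.
Start: joints at [-1.273, 0.332, -0.065, 1.46, 0.022, 1.35, -0.088], TCP at [0.197, 0.593, 0.304] pointing down, gripper open.
Joint ranges: [-2.6, 2.6], [-0.5, 2.12], [-1.47, 1.34], [0.16, 2.42], [-1.27, 4.41], [0.06, 2.06], [-2.6, 2.6]. Speed limits (rad/s): [2.22, 2.22, 2.79, 2.79, 3.14, 3.14, 3.14].

INTERFACE

Orientations are given as a unit quaternion [x, y, z, w].
In Python, from workcell import manip, camera gives the robot as it stands. The module is installed in compiled form; this text tells all that it offers.
- The arm moves only by the shell command python3 -m creep 'ROWS' [OPENING] [FORCE]. ROWS is JSON, a list of rows, each a list of 2 entries, a list of its own where there are three numbers: the shift along the tool's x, y, z in mm, then the turn about the tool's z in rad. In form: [[[tx, ty, tz], twist], ...]. A call has 1 to 5 rows; each row is the pose to reach, as a shift and turn from the pose commanded when the call began, along the tool's axes at that moment; what a row does not reach only later rows make up. A row lasts 1/12 s, in which the tool goes at most 41.7 mm and 7.16 degrees, less where a joint would pass 70% of its speed; a pose out of reach is approached as far as the arm can. A call with a gripper value outside its range is refused whole. OPENING is the opening, from 0 (shut) to 1 (fully open), set as the call begins (- or left out, the last holds). The fingers move at their own pace and stop on an object; FORCE is the grip in N (left out, the last holds). Time passes only in rows, so rows that repeat a pose let the fingers close. It gives the time, the measured TCP pose, the force, the opening and the grip force at its end, in the units of the state.
- manip.get_obs(): the state, without advancing time (a new reading comes with each control period).
- camera(name): name is "scene" or "top" or "wrist"; returns a dict with "pixels" (420x560x3 uint8, red, green, blue), "z_map" (420x560 float32, m along the optical axis (not along the pixel's ray), 0 where there is no reading), "fx", "fy", "cx", "cy" (pixels), "extrinsics" (4x4, takes a point from world to camera coordinates). Camera axes: x right, y down, z forward; pixel columns grow to the right and rows downward; lengths in m; the calibration is good to about 2 mm. A picture is of the moment at which its call begins.
- manip.hand_in(): hands the job in; it is judged then, once.
The state is a dict: "clock": time; "joint_pos": joint angles; "joint_velocities": joint speeds; "tau": joint torques, N m; "position": TCP position; "ee_rot": TCP orientation; "ft_force": force on the tool from outside, world axes, zero at the start; "torque": the same for the moment, N m; "grip_width": opening from 0.0 (shut) to 1.0 (fully open); "grasp_force": force on a finger pad.
Only numpy, scipy, OpenCV 4.12 (cv2) and the standard library are available. Lean on these libraries where they do the work, as an engineer would, in place of code of your own. Each camera call takes 0.05 s, during which the arm holds its last target. There are 200 camera calls.

## Working session

There is one attempt and no reset: what is moved stays moved. The work goes in short steps, Python scripts to look and compute and a shell command to move; the robot and the scene stay as the last step left them, time stands still between calls to the robot, and variables do not carry over. Pictures are saved under pics/ and viewed, at most 14 in all, crops included, and the job is handed in when it is done.

```bash
mkdir -p pics
cat > h.py <<'E'
import numpy as np,cv2
from workcell import manip,camera
from scipy.spatial.transform import Rotation as R
def snap(n,f=None):
    c=camera(n); np.savez('/tmp/%s.npz'%n,**c)
    if f: cv2.imwrite('pics/'+f,c['pixels'][:,:,::-1])
    return c
def load(n): return dict(np.load('/tmp/%s.npz'%n))
def world(c):
    z=c['z_map'];v,u=np.mgrid[:z.shape[0],:z.shape[1]]
    p=np.stack([(u-c['cx'])/c['fx']*z,(v-c['cy'])/c['fy']*z,z],-1)
    E=c['extrinsics']; return (p-E[:3,3])@E[:3,:3]
def tool(target):  # shift in tool axes from the present TCP, mm
    o=manip.get_obs(); r=R.from_quat(o['ee_rot'])
    return np.round(r.inv().apply(np.array(target)-o['position'])*1000,1)
E
python3 - <<'E'
from h import *
for n in('top','scene','wrist'):
    c=snap(n,n+'0.png'); print(n,c['extrinsics'].round(3).tolist(),c['fx'])
o=manip.get_obs();print(o)
a=cv2.imread('pics/top0.png');
E
```

```text
top [[0.028, -1.0, 0.001, -0.018], [-0.98, -0.028, -0.199, 0.547], [0.199, 0.005, -0.98, 1.23], [0.0, 0.0, 0.0, 1.0]] 488.83297006242145
scene [[-0.329, 0.944, -0.004, 0.174], [0.738, 0.255, -0.625, -0.287], [-0.589, -0.209, -0.78, 1.548], [0.0, 0.0, 0.0, 1.0]] 430.676925084768
wrist [[0.315, 0.949, -0.002, -0.624], [0.906, -0.3, 0.3, -0.039], [0.284, -0.097, -0.954, 0.381], [0.0, 0.0, 0.0, 1.0]] 377.72011375511795
{'clock': 0.15, 'joint_pos': array([-1.27256789,  0.33273502, -0.06471895,  1.46068887,  0.02162764,
        1.34990583, -0.0884609 ]), 'joint_velocities': array([ 0.00148119,  0.00018086,  0.00014994, -0.00461603, -0.00052863,
       -0.00017374,  0.00062715]), 'tau': array([ 1.74533259e-03, -6.25828743e+01,  4.97340295e-02, -3.91848886e+01,
        1.61950244e-02,  7.59291637e-03,  1.69074696e-05]), 'position': array([0.19702955, 0.59293635, 0.30332195]), 'ee_rot': array([ 1.59688232e-01,  9.87167361e-01, -5.17744078e-04, -5.17336074e-05]), 'ft_force': array([-0.77439692,  0.59890638, -0.56836178]), 'torque': array([ 0.0420721 , -0.05027828, -0.03075688]), 'grasp_force': 0.0, 'grip_width': 0.9999877433846677}
```

View pics/top0.png

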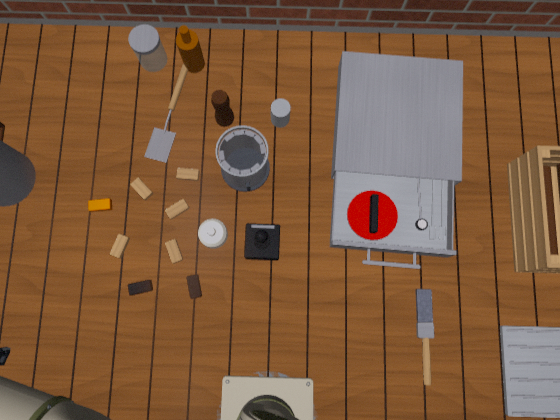

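View pics/scene0.png

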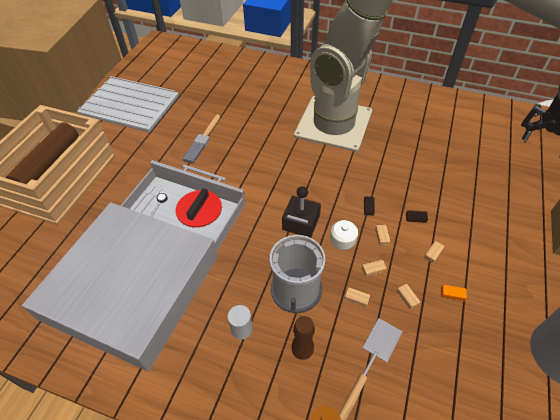

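The top view shows these candidates for a chunk:
- Light wood at (141,188), (187,173), (177,208), (119,245) and (173,251): five chunks, chosen.
- Orange look-alike at (99,205) and black ones at (140,288) and (194,287): left alone.

The salt cellar is at (212,233), the canister at (243,158), the stick box at (262,241) with its rib at (262,227), the lid at (373,215) and the handle at (391,265).

```bash
cat >> h.py <<'E'
def blobs(c,mask,amin=40):
    W=world(c);n,l,s,ce=cv2.connectedComponentsWithStats(mask.astype(np.uint8))
    out=[]
    for i in range(1,n):
        if s[i,4]<amin: continue
        p=W[l==i]; p=p[np.isfinite(p).all(1)]
        zt=np.percentile(p[:,2],70); p=p[p[:,2]>zt-.006]
        (cx,cy),(w,h),a=cv2.minAreaRect((p[:,:2]*1000).astype(np.float32))
        if w<h: a+=90
        out.append((ce[i].round(),[round(cx/1000,4),round(cy/1000,4),round(zt,4)],round(max(w,h)),round(min(w,h)),round((a+90)%180-90)))
    return out
def chunks(c):
    h=cv2.cvtColor(c['pixels'],cv2.COLOR_RGB2HSV);W=world(c)
    m=(W[...,2]>.012)&(W[...,2]<.03)&(W[...,0]>.3)&(W[...,0]<.9)&(W[...,1]>-.1)&(W[...,1]<.6)
    return [b+(h[int(b[0][1]),int(b[0][0])].tolist(),) for b in blobs(c,m)]
E
python3 - <<'E'
from h import *
c=load('top')
for b in chunks(c): print(b)
a=c['pixels'][:,:,::-1]
x=cv2.resize(a[110:275,80:300],None,fx=3.5,fy=3.5,interpolation=cv2.INTER_CUBIC)
cv2.imwrite('pics/crop1.png',x); print(x.shape)
x=cv2.resize(a[160:275,325:465],None,fx=4,fy=4,interpolation=cv2.INTER_CUBIC)
cv2.imwrite('pics/crop2.png',x)
E
```

```text
(array([174.,  98.]), [0.8607, 0.2866, np.float64(0.0191)], 81, 19, -14, [16, 111, 172])
(array([226., 121.]), [0.7968, 0.1375, np.float64(0.0253)], 52, 24, -72, [13, 178, 43])
(array([280., 123.]), [0.7952, -0.0141, np.float64(0.0258)], 48, 17, 89, [100, 9, 81])
(array([242., 150.]), [0.7089, 0.0877, np.float64(0.0245)], 98, 29, -78, [115, 34, 83])
(array([187., 174.]), [0.6406, 0.235, np.float64(0.0211)], 61, 32, 85, [16, 110, 170])
(array([141., 188.]), [0.5963, 0.3584, np.float64(0.0213)], 61, 29, 47, [16, 109, 180])
(array([ 99., 205.]), [0.548, 0.4678, np.float64(0.0211)], 60, 31, -83, [19, 255, 199])
(array([176., 209.]), [0.5425, 0.2583, np.float64(0.0209)], 59, 31, -55, [16, 112, 177])
(array([119., 246.]), [0.438, 0.4049, np.float64(0.0212)], 60, 31, -20, [17, 109, 183])
(array([173., 251.]), [0.4283, 0.2587, np.float64(0.021)], 60, 30, 23, [15, 106, 173])
(array([193., 286.]), [0.3371, 0.1996, np.float64(0.021)], 60, 30, 14, [11, 106, 72])
(array([139., 287.]), [0.3304, 0.3411, np.float64(0.0211)], 60, 30, -75, [0, 47, 54])
(578, 770, 3)
```

View pics/crop1.png

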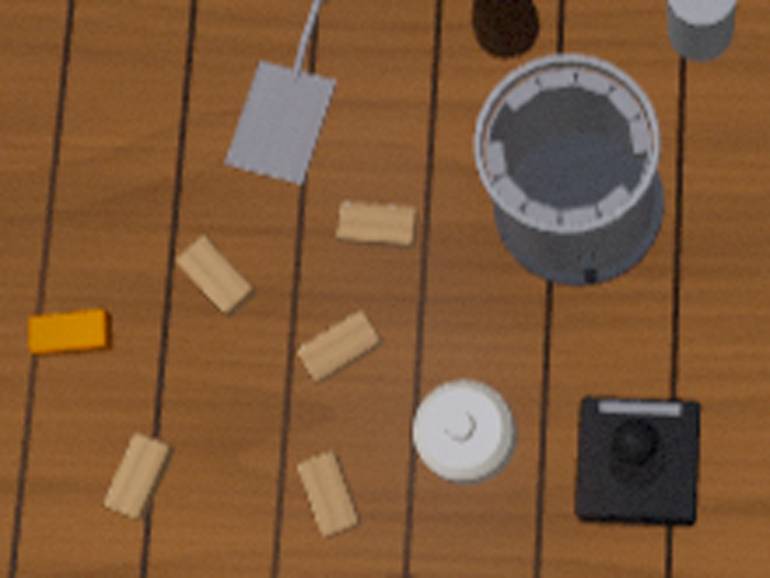

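View pics/crop2.png

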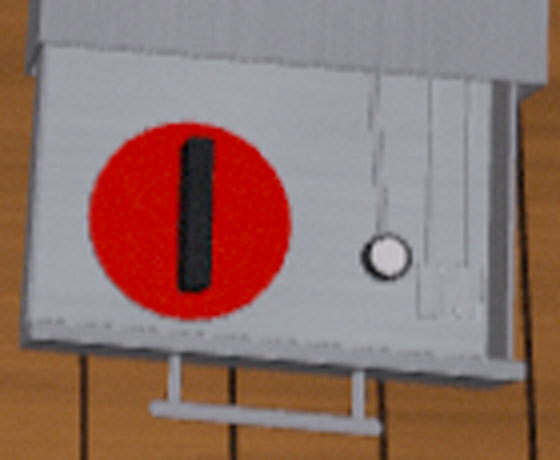

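The crop confirms five light wood chunks. The flange has slot gaps near crop (497,130) and (638,170), a dark block at (590,275), and the rib is on the far side of the box. In the drawer, the lid's bar runs roughly along world x and the probe and skewers lie on the right.

Run:
```python
from h import *
c=load('top');W=world(c);h=cv2.cvtColor(c['pixels'],cv2.COLOR_RGB2HSV)
X,Y,Z=W[...,0],W[...,1],W[...,2]
def circ(p):
    A=np.c_[2*p,np.ones(len(p))];s=np.linalg.lstsq(A,(p**2).sum(1),rcond=None)[0];return s[:2],np.sqrt(s[2]+s[0]**2+s[1]**2)
m=(Z>.150)&(Z<.163)&(np.hypot(X-.7,Y-.08)<.11)
p=W[m];ce,r=circ(p[:,:2]);print('sleeve',ce,r,np.median(p[:,2]),len(p))
m=(Z>.139)&(Z<.150)&(np.hypot(X-ce[0],Y-ce[1])<.06);p=W[m]
ang=np.degrees(np.arctan2(p[:,1]-ce[1],p[:,0]-ce[0]));rr=np.hypot(p[:,0]-ce[0],p[:,1]-ce[1])
print('flange r',np.percentile(rr,[2,50,98]).round(4))
near=(np.hypot(X-ce[0],Y-ce[1])<.056)&(np.hypot(X-ce[0],Y-ce[1])>.049)
q=W[near]
for t in range(-180,180,10):
    d=np.abs((ang-t+180)%360-180)<5; print((t,int((d&(rr>.047)).sum())),end=' ')
print()
# block: dark pixels low
for b in blobs(c,(h[...,2]<45)&(np.hypot(X-ce[0],Y-ce[1])<.085)&(Z>.01),6): print('dark',b)
# stickbox
m=(np.abs(Z-.06)<.006)&(X>.35)&(X<.62)&(np.abs(Y-.04)<.12)&(h[...,2]<90)
for b in blobs(c,m,80): print('box',b)
m=(Z>.11)&(Z<.16)&(X>.35)&(X<.62)&(np.abs(Y-.04)<.12)
for b in blobs(c,m,10): print('knob',b)
m=(Z>.055)&(Z<.075)&(X>.35)&(X<.62)&(np.abs(Y-.04)<.12)&(h[...,2]>110)
for b in blobs(c,m,10): print('rib',b)
m=(h[...,0]<8)&(h[...,1]>150)&(Y<-.1)&(X>.3)&(X<.8);p=W[m]
hull=cv2.convexHull((p[:,:2]*1000).astype(np.float32))
print('lid',np.array(cv2.minEnclosingCircle(hull)[0])/1000,cv2.minEnclosingCircle(hull)[1],np.median(p[:,2]))
u0=cv2.minEnclosingCircle(hull)[0]
m=(h[...,2]<80)&(np.hypot(X-u0[0]/1000,Y-u0[1]/1000)<.06)&(Z>.06)
for b in blobs(c,m,30): print('bar',b)
m=(Z>.03)&(Z<.07)&(X>.3)&(X<.5)&(Y<-.15)&(Y>-.5)
for b in blobs(c,m,10): print('hnd',b)
m=(Z>.07)&(Z<.1)&(X>.3)&(X<1.1)&(Y<-.1)&(Y>-.6)&(h[...,1]<60)
for b in blobs(c,m,10): print('cab',b)
for b in blobs(c,(Z>.055)&(Z<.08)&(np.hypot(X-.48,Y-.165)<.06),50): print('salt',b)
```

```text
sleeve [0.66568695 0.07831652] 0.06289429648998837 0.15600031968095873 390
flange r [0.0461 0.0528 0.0595]
(-180, 10) (-170, 15) (-160, 13) (-150, 10) (-140, 12) (-130, 16) (-120, 3) (-110, 4) (-100, 4) (-90, 14) (-80, 18) (-70, 16) (-60, 17) (-50, 19) (-40, 16) (-30, 14) (-20, 20) (-10, 18) (0, 15) (10, 17) (20, 18) (30, 12) (40, 18) (50, 18) (60, 5) (70, 4) (80, 5) (90, 16) (100, 18) (110, 17) (120, 15) (130, 18) (140, 15) (150, 14) (160, 15) (170, 16) 
dark (array([248., 189.]), [0.5966, 0.0628, np.float64(0.0559)], 3, 0, -79)
box (array([262., 243.]), [0.4555, 0.0235, np.float64(0.0613)], 89, 88, 89)
knob (array([241., 174.]), [0.6097, 0.0777, np.float64(0.1543)], 89, 19, -90)
knob (array([261., 236.]), [0.4549, 0.0244, np.float64(0.1536)], 27, 26, -88)
rib (array([215., 232.]), [0.4751, 0.1411, np.float64(0.0598)], 61, 37, 0)
rib (array([262., 226.]), [0.4939, 0.0236, np.float64(0.0671)], 57, 8, 89)
lid [ 0.59338202 -0.45132462] 401.5310363769531 0.048127517077795855
hnd (array([387., 256.]), [0.4292, -0.305, np.float64(0.0539)], 315, 74, 78)
hnd (array([372., 233.]), [0.4841, -0.2641, np.float64(0.0497)], 109, 32, -90)
hnd (array([451., 240.]), [0.4737, -0.4707, np.float64(0.0484)], 52, 6, -4)
cab (array([400., 116.]), [0.8036, -0.3352, np.float64(0.0864)], 344, 332, -3)
cab (array([374., 213.]), [0.5337, -0.2639, np.float64(0.0792)], 97, 17, -1)
cab (array([394., 247.]), [0.4468, -0.3137, np.float64(0.077)], 316, 13, 87)
salt (array([211., 232.]), [0.4751, 0.1553, np.float64(0.0594)], 60, 60, 73)
```

```bash
cat >> h.py <<'E'
def plan(*wps):
    """waypoints (x,y,z,finger heading deg or None): prints shift mm, twist, rows for each call"""
    o=manip.get_obs();p=np.array(o['position']);r=R.from_quat(o['ee_rot'])
    for x,y,z,hd in wps:
        yv=r.apply([0,1,0]);cur=np.degrees(np.arctan2(yv[1],yv[0]))
        tw=0 if hd is None else -np.radians((hd-cur+90)%180-90)
        d=np.array([x,y,z])-p;L=np.linalg.norm(d)*1000
        n=max(1,int(np.ceil(L/200)),int(np.ceil(abs(tw)/.6)))
        for k in range(n):
            s=r.inv().apply(d/n)*1000
            print(np.round(s).astype(int).tolist(),round(tw/n,2),'rows',int(np.ceil(max(L/n/41.7,abs(tw)/n/.124))))
            r=r*R.from_rotvec([0,0,tw/n]);p=p+d/n
        print('--')
E
python3 - <<'E'
from h import *
plan((.438,.405,.13,70),(.438,.405,.077,None),(.438,.405,.25,None),(.6657,.0783,.25,None))
E
```

```text
[-144, -51, 87] 0.01 rows 5
[-145, -49, 87] 0.01 rows 5
--
[0, 0, 53] 0.0 rows 2
--
[0, 0, -173] 0.0 rows 5
--
[-163, -115, 0] 0.0 rows 5
[-163, -115, 0] 0.0 rows 5
--
```

```bash
python3 -m creep '[[[-144,-51,87],0.01],[[-144,-51,87],0.01],[[-144,-51,87],0.01],[[-144,-51,87],0.01],[[-144,-51,87],0.01]]' 1 30
python3 -m creep '[[[-145,-49,87],0.01],[[-145,-49,87],0.01],[[-145,-49,87],0.01],[[-145,-49,87],0.01],[[-145,-49,87],0.01]]'
python3 - <<'E'
from h import *
plan((.438,.405,.077,70))
snap('wrist','w1.png')
for b in chunks(load('wrist')): print(b)
E
```

```text
clock: 0.57
position: [0.3229, 0.4934, 0.2132]
ee_rot: [0.168, 0.986, -0.003, 0.001]
ft_force: [0.8, -0.2, -1.2]
grip_width: 0.997
grasp_force: 0.0
clock: 0.98
position: [0.443, 0.3994, 0.1264]
ee_rot: [0.173, 0.985, -0.003, 0.0]
ft_force: [-0.3, -1.2, -0.4]
grip_width: 1.001
grasp_force: 0.0
[7, 4, 49] 0.0 rows 2
--
(array([79., 76.]), [0.332, 0.3427, np.float64(0.0208)], 60, 31, -76, [120, 7, 35])
(array([291., 240.]), [0.4394, 0.4064, np.float64(0.0207)], 60, 30, -20, [20, 97, 247])
(array([ 39., 313.]), [0.4296, 0.2605, np.float64(0.0207)], 60, 32, 23, [20, 100, 246])
(array([496., 348.]), [0.5393, 0.4946, np.float64(0.0201)], 24, 12, 34, [17, 207, 253])
(array([405., 378.]), [0.5414, 0.4397, np.float64(0.0191)], 9, 4, -29, [11, 224, 170])
```

View pics/w1.png

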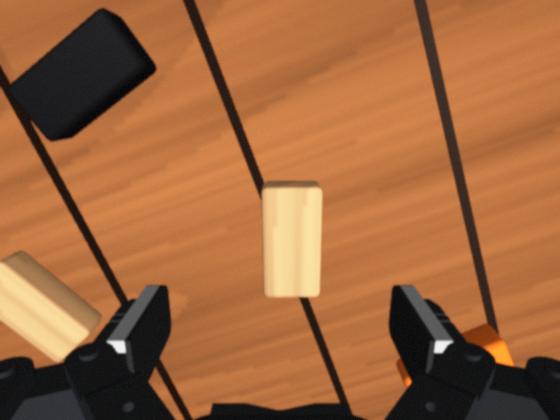

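Picture w1: the chosen light wood chunk is at (291,240), between the fingers, with the black look-alike at (80,75) out of the way. Next comes the grasp.

```bash
python3 -m creep '[[[0,0,48],0],[[0,0,48],0],[[0,0,48],0],[[0,0,48],0]]'
python3 -m creep '[[[0,0,0],0],[[0,0,0],0],[[0,0,0],0],[[0,0,0],0],[[0,0,0],0]]' 0 30
python3 - <<'E'
from h import *
plan((.438,.405,.25,None),(.6657,.0783,.25,None),(.6657,.0783,.215,None))
E
```

```text
clock: 1.37
position: [0.4384, 0.4067, 0.0827]
ee_rot: [0.169, 0.986, 0.0, -0.0]
ft_force: [0.4, 0.3, 1.2]
grip_width: 1.003
grasp_force: 0.0
clock: 1.78
position: [0.4391, 0.4062, 0.0828]
ee_rot: [0.17, 0.986, 0.001, 0.0]
ft_force: [-0.2, 0.9, 2.9]
grip_width: 0.338
grasp_force: 29.8
[1, -1, -167] 0.0 rows 5
--
[-162, -116, 0] 0.0 rows 5
[-162, -116, 0] 0.0 rows 5
--
[0, 0, 35] 0.0 rows 1
--
```

```bash
python3 -m creep '[[[0,0,-180],0],[[0,0,-180],0],[[0,0,-180],0],[[0,0,-180],0],[[0,0,-180],0]]'
python3 -m creep '[[[-162,-116,0],0],[[-162,-116,0],0],[[-162,-116,0],0],[[-162,-116,0],0],[[-162,-116,0],0]]'
python3 -m creep '[[[-162,-116,0],0],[[-162,-116,0],0],[[-162,-116,0],0],[[-162,-116,0],0],[[-162,-116,0],0]]'
python3 -m creep '[[[0,0,0],0],[[0,0,0],0]]'
python3 - <<'E'
from h import *
plan((.6657,.0783,.222,None))
c=snap('top');[print(b) for b in chunks(c)]
E
```

```text
clock: 2.2
position: [0.4402, 0.4071, 0.2692]
ee_rot: [0.17, 0.985, 0.004, 0.002]
ft_force: [0.7, 0.7, -0.1]
grip_width: 0.342
grasp_force: 30.0
clock: 2.62
position: [0.5544, 0.2388, 0.2623]
ee_rot: [0.171, 0.985, -0.0, 0.0]
ft_force: [1.6, 0.2, -0.2]
grip_width: 0.337
grasp_force: 30.0
clock: 3.03
position: [0.6679, 0.0752, 0.2621]
ee_rot: [0.171, 0.985, -0.0, 0.0]
ft_force: [0.4, -0.2, -0.5]
grip_width: 0.341
grasp_force: 30.0
clock: 3.2
position: [0.6673, 0.0761, 0.2615]
ee_rot: [0.172, 0.985, -0.001, -0.0]
ft_force: [0.4, 1.0, -0.5]
grip_width: 0.346
grasp_force: 30.0
[2, 2, 40] 0.0 rows 1
--
(array([174.,  99.]), [0.8493, 0.2904, np.float64(0.0193)], 109, 19, -16, [16, 113, 162])
(array([187., 174.]), [0.6406, 0.2346, np.float64(0.0214)], 60, 32, 87, [16, 109, 161])
(array([141., 188.]), [0.5962, 0.3583, np.float64(0.0217)], 61, 29, 47, [16, 109, 168])
(array([ 99., 205.]), [0.5481, 0.4685, np.float64(0.0212)], 61, 30, -82, [19, 255, 188])
(array([176., 209.]), [0.5429, 0.258, np.float64(0.0208)], 59, 30, -55, [16, 109, 166])
(array([173., 251.]), [0.4274, 0.2584, np.float64(0.0207)], 60, 30, 23, [15, 110, 163])
(array([192., 284.]), [0.3373, 0.1992, np.float64(0.0216)], 59, 30, 14, [10, 59, 78])
(array([139., 287.]), [0.3305, 0.3407, np.float64(0.0214)], 59, 30, -77, [3, 54, 52])
```

Release, then go to chunk (0.5429, 0.258), angle −55, finger heading 35.

```bash
python3 -m creep '[[[2,2,40],0],[[2,2,40],0],[[2,2,40],0]]'
python3 -m creep '[[[0,0,0],0],[[0,0,0],0],[[0,0,0],0],[[0,0,0],0]]' 0.6
python3 -m creep '[[[0,0,-45],0],[[0,0,-45],0],[[0,0,-45],0]]'
python3 - <<'E'
from h import *
plan((.543,.258,.20,35),(.543,.258,.08,None))
E
```

```text
clock: 3.5
position: [0.6639, 0.0833, 0.2205]
ee_rot: [0.168, 0.986, -0.0, -0.002]
ft_force: [0.8, -0.4, 0.5]
grip_width: 0.34
grasp_force: 30.0
clock: 3.83
position: [0.6659, 0.0816, 0.2233]
ee_rot: [0.17, 0.986, 0.0, 0.001]
ft_force: [0.0, 0.6, 0.1]
grip_width: 0.605
grasp_force: 0.0
clock: 4.08
position: [0.6668, 0.0814, 0.2709]
ee_rot: [0.17, 0.985, 0.001, 0.003]
ft_force: [0.1, -0.2, 0.0]
grip_width: 0.6
grasp_force: 0.0
[88, 62, 35] 0.31 rows 3
[103, 33, 35] 0.31 rows 3
--
[0, -1, 120] 0.0 rows 3
--
```

```bash
python3 -m creep '[[[88,62,0],0.31],[[88,62,0],0.31],[[88,62,0],0.31]]' 1
python3 -m creep '[[[103,33,70],0.31],[[103,33,70],0.31],[[103,33,70],0.31],[[103,33,70],0.31]]'
python3 -m creep '[[[0,0,0],0],[[0,0,0],0]]'
python3 - <<'E'
from h import *
c=snap('wrist');[print(b) for b in chunks(c) if b[5][1]>60]
plan((.543,.258,.08,35))
E
```

```text
clock: 4.33
position: [0.6012, 0.1726, 0.2666]
ee_rot: [0.322, 0.947, 0.001, -0.001]
ft_force: [0.2, 1.6, -0.1]
grip_width: 0.987
grasp_force: 0.0
clock: 4.67
position: [0.5352, 0.2643, 0.1924]
ee_rot: [0.46, 0.888, -0.002, -0.003]
ft_force: [-0.4, 2.0, -0.1]
grip_width: 1.003
grasp_force: 0.0
clock: 4.83
position: [0.5416, 0.2576, 0.1971]
ee_rot: [0.462, 0.887, -0.0, 0.0]
ft_force: [0.0, -0.3, 0.7]
grip_width: 0.996
grasp_force: 0.0
(array([138., 115.]), [0.43, 0.2598, np.float64(0.0208)], 60, 30, 23, [18, 105, 242])
(array([440., 138.]), [0.5979, 0.3597, np.float64(0.0206)], 60, 30, 46, [19, 106, 241])
(array([284., 212.]), [0.5443, 0.2597, np.float64(0.0208)], 60, 30, -55, [19, 101, 244])
(array([368., 310.]), [0.6426, 0.2366, np.float64(0.0207)], 59, 30, 87, [19, 105, 244])
[1, 1, 118] -0.0 rows 3
--
```

```bash
python3 -m creep '[[[1,2,118],0],[[1,2,118],0],[[1,2,118],0],[[1,2,118],0],[[1,2,118],0]]'
python3 -m creep '[[[0,0,0],0],[[0,0,0],0],[[0,0,0],0],[[0,0,0],0],[[0,0,0],0]]' 0
python3 -m creep '[[[0,0,-180],0],[[0,0,-180],0],[[0,0,-180],0],[[0,0,-180],0],[[0,0,-180],0]]'
python3 - <<'E'
from h import *
plan((.6657,.0783,.262,None))
E
```

```text
clock: 5.3
position: [0.5429, 0.2583, 0.0788]
ee_rot: [0.463, 0.886, -0.001, -0.0]
ft_force: [1.0, 0.4, 1.0]
grip_width: 1.002
grasp_force: 0.0
clock: 5.72
position: [0.543, 0.2603, 0.0804]
ee_rot: [0.462, 0.887, 0.001, 0.0]
ft_force: [-0.8, 0.4, 6.5]
grip_width: 0.343
grasp_force: 29.8
clock: 6.13
position: [0.5441, 0.2605, 0.2664]
ee_rot: [0.462, 0.887, 0.004, 0.002]
ft_force: [1.9, 1.8, -0.3]
grip_width: 0.345
grasp_force: 30.3
[-110, -2, 2] 0.0 rows 3
[-110, -2, 2] 0.0 rows 3
--
```

```bash
python3 -m creep '[[[-110,-2,0],0],[[-110,-2,0],0],[[-110,-2,0],0]]'
python3 -m creep '[[[-110,-2,0],0],[[-110,-2,0],0],[[-110,-2,0],0]]'
python3 -m creep '[[[0,0,0],0],[[0,0,0],0],[[0,0,40],0],[[0,0,40],0],[[0,0,40],0]]'
python3 -m creep '[[[0,0,0],0],[[0,0,0],0],[[0,0,0],0],[[0,0,0],0]]' 0.6
python3 -m creep '[[[0,0,-45],0],[[0,0,-45],0],[[0,0,-45],0]]'
python3 - <<'E'
from h import *
c=snap('top');[print(b) for b in chunks(c)]
plan((.6412,.2355,.262,-4),(.6412,.2355,.2,None),(.6412,.2355,.083,None))
E
```

```text
clock: 6.38
position: [0.6053, 0.165, 0.2602]
ee_rot: [0.463, 0.886, 0.0, 0.001]
ft_force: [0.2, -1.2, -1.1]
grip_width: 0.344
grasp_force: 30.3
clock: 6.63
position: [0.6665, 0.0728, 0.2595]
ee_rot: [0.463, 0.886, -0.0, 0.001]
ft_force: [0.2, -0.3, -0.7]
grip_width: 0.337
grasp_force: 30.3
clock: 7.05
position: [0.6636, 0.0789, 0.2176]
ee_rot: [0.461, 0.887, -0.001, -0.002]
ft_force: [-0.8, 1.0, 0.3]
grip_width: 0.344
grasp_force: 30.2
clock: 7.38
position: [0.6655, 0.0776, 0.2203]
ee_rot: [0.462, 0.887, 0.001, 0.001]
ft_force: [-0.1, -0.7, 0.0]
grip_width: 0.603
grasp_force: 0.0
clock: 7.63
position: [0.6665, 0.0773, 0.2679]
ee_rot: [0.462, 0.887, 0.002, 0.002]
ft_force: [0.0, 0.2, 0.4]
grip_width: 0.598
grasp_force: 0.0
(array([174.,  99.]), [0.8504, 0.2894, np.float64(0.0194)], 104, 19, -15, [17, 119, 159])
(array([279., 123.]), [0.7954, -0.0141, np.float64(0.0236)], 48, 15, 88, [120, 3, 73])
(array([187., 174.]), [0.6414, 0.2358, np.float64(0.021)], 58, 30, 87, [16, 105, 161])
(array([141., 188.]), [0.5966, 0.3588, np.float64(0.021)], 62, 29, 47, [17, 115, 168])
(array([ 99., 205.]), [0.5476, 0.4685, np.float64(0.0209)], 60, 31, -83, [19, 255, 188])
(array([173., 251.]), [0.428, 0.2585, np.float64(0.0206)], 60, 30, 23, [17, 110, 162])
(array([140., 287.]), [0.3303, 0.3404, np.float64(0.0211)], 61, 30, -76, [177, 53, 48])
[72, 35, 2] 0.34 rows 3
[80, 9, 2] 0.34 rows 3
--
[0, 0, 62] 0.0 rows 2
--
[0, 0, 117] 0.0 rows 3
--
```

```bash
python3 -m creep '[[[72,35,0],0.34],[[72,35,0],0.34],[[72,35,0],0.34]]' 1
python3 -m creep '[[[80,9,60],0.34],[[80,9,60],0.34],[[80,9,60],0.34],[[80,9,60],0.34]]'
python3 -m creep '[[[0,0,0],0],[[0,0,0],0]]'
python3 - <<'E'
from h import *
c=snap('wrist');[print(b) for b in chunks(c) if b[5][1]>60]
plan((.642,.236,.083,-3)); print(manip.get_obs()['joint_pos'].round(2))
E
```

```text
clock: 7.93
position: [0.6503, 0.1665, 0.2626]
ee_rot: [0.604, 0.797, 0.001, -0.003]
ft_force: [-0.6, 3.6, -0.2]
grip_width: 0.99
grasp_force: 0.0
clock: 8.27
position: [0.6366, 0.2414, 0.1993]
ee_rot: [0.731, 0.682, -0.003, -0.002]
ft_force: [-0.2, -0.2, 0.5]
grip_width: 1.001
grasp_force: 0.0
clock: 8.43
position: [0.6403, 0.2346, 0.2042]
ee_rot: [0.731, 0.682, -0.0, 0.0]
ft_force: [-0.4, -0.3, -0.1]
grip_width: 1.004
grasp_force: 0.0
(array([193.,  31.]), [0.5971, 0.3588, np.float64(0.0207)], 57, 31, 46, [21, 94, 249])
(array([ 10., 187.]), [0.4548, 0.2638, np.float64(0.0203)], 37, 18, 74, [21, 92, 249])
(array([283., 207.]), [0.6432, 0.2362, np.float64(0.0208)], 60, 30, 87, [20, 93, 248])
(array([498., 296.]), [0.8056, 0.1524, np.float64(0.0254)], 53, 31, 43, [11, 167, 52])
[2, 1, 122] -0.02 rows 3
--
[-0.73  0.55  0.45  1.43 -0.24  1.21 -0.33]
```

```bash
python3 -m creep '[[[2,2,121],-0.02],[[2,2,121],-0.02],[[2,2,121],-0.02],[[2,2,121],-0.02],[[2,2,121],-0.02]]'
python3 -m creep '[[[0,0,0],0],[[0,0,0],0],[[0,0,0],0],[[0,0,0],0],[[0,0,0],0]]' 0
python3 -m creep '[[[0,0,-180],0],[[0,0,-180],0],[[0,0,-180],0],[[0,0,-180],0],[[0,0,-180],0]]'
python3 - <<'E'
from h import *
plan((.6657,.0783,.262,None))
E
```

```text
clock: 8.9
position: [0.6419, 0.2362, 0.0826]
ee_rot: [0.725, 0.689, -0.001, -0.0]
ft_force: [-0.7, 0.3, 0.5]
grip_width: 1.0
grasp_force: 0.0
clock: 9.32
position: [0.6426, 0.2381, 0.0846]
ee_rot: [0.724, 0.689, 0.001, 0.0]
ft_force: [-1.5, 0.3, 6.3]
grip_width: 0.342
grasp_force: 29.4
clock: 9.73
position: [0.6438, 0.238, 0.2709]
ee_rot: [0.725, 0.689, 0.005, 0.001]
ft_force: [1.2, 1.1, -0.1]
grip_width: 0.337
grasp_force: 30.4
[-158, 30, 8] 0.0 rows 4
--
```

```bash
python3 -m creep '[[[-158,30,4],0],[[-158,30,4],0],[[-158,30,4],0],[[-158,30,4],0]]'
python3 -m creep '[[[0,0,0],0],[[0,0,0],0],[[0,0,40],0],[[0,0,40],0],[[0,0,40],0]]'
python3 -m creep '[[[0,0,0],0],[[0,0,0],0],[[0,0,0],0],[[0,0,0],0]]' 0.6
python3 -m creep '[[[0,0,-45],0],[[0,0,-45],0],[[0,0,-45],0]]'
python3 - <<'E'
from h import *
c=snap('top');[print(b) for b in chunks(c)]
plan((.5973,.3588,.262,-44),(.5973,.3588,.2,None),(.5973,.3588,.083,None))
E
```

```text
clock: 10.07
position: [0.6641, 0.0754, 0.2595]
ee_rot: [0.725, 0.689, 0.0, 0.0]
ft_force: [0.3, -0.9, 0.5]
grip_width: 0.334
grasp_force: 30.4
clock: 10.48
position: [0.6629, 0.0802, 0.2175]
ee_rot: [0.724, 0.69, -0.002, -0.001]
ft_force: [-0.2, 0.3, 0.2]
grip_width: 0.338
grasp_force: 30.3
clock: 10.82
position: [0.6645, 0.0787, 0.2202]
ee_rot: [0.724, 0.689, 0.001, 0.0]
ft_force: [0.6, -1.0, -0.0]
grip_width: 0.6
grasp_force: 0.0
clock: 11.07
position: [0.6654, 0.0783, 0.2678]
ee_rot: [0.725, 0.689, 0.003, 0.002]
ft_force: [0.4, 0.4, 0.2]
grip_width: 0.596
grasp_force: 0.0
(array([174.,  98.]), [0.8584, 0.2875, np.float64(0.0188)], 86, 19, -14, [16, 117, 161])
(array([279., 123.]), [0.7946, -0.0136, np.float64(0.024)], 48, 16, 86, [130, 11, 69])
(array([141., 189.]), [0.5965, 0.3587, np.float64(0.0212)], 62, 29, 47, [16, 113, 165])
(array([ 99., 205.]), [0.5478, 0.4672, np.float64(0.0206)], 61, 31, -84, [19, 255, 188])
(array([173., 251.]), [0.4285, 0.2584, np.float64(0.0208)], 60, 31, 22, [16, 110, 165])
(array([139., 287.]), [0.3306, 0.34, np.float64(0.021)], 60, 30, -76, [176, 66, 54])
[138, -41, 2] 0.36 rows 4
[115, -87, 2] 0.36 rows 4
--
[0, 0, 62] 0.0 rows 2
--
[0, 0, 117] 0.0 rows 3
--
```

```bash
python3 -m creep '[[[138,-41,0],0.36],[[138,-41,0],0.36],[[138,-41,0],0.36],[[138,-41,0],0.36]]' 1
python3 -m creep '[[[115,-87,60],0.36],[[115,-87,60],0.36],[[115,-87,60],0.36],[[115,-87,60],0.36]]'
python3 -m creep '[[[0,0,0],0],[[0,0,0],0]]'
python3 - <<'E'
from h import *
c=snap('wrist');[print(b) for b in chunks(c) if b[5][1]>60]
plan((.597,.3588,.083,-44))
E
```

```text
clock: 11.45
position: [0.6277, 0.2252, 0.2628]
ee_rot: [0.837, 0.548, -0.0, -0.002]
ft_force: [-0.0, 1.6, -0.1]
grip_width: 0.999
grasp_force: 0.0
clock: 11.78
position: [0.5937, 0.3623, 0.2015]
ee_rot: [0.922, 0.388, -0.001, -0.001]
ft_force: [0.4, 0.7, -0.4]
grip_width: 1.002
grasp_force: 0.0
clock: 11.95
position: [0.5942, 0.3608, 0.2018]
ee_rot: [0.92, 0.392, -0.002, 0.0]
ft_force: [0.2, -0.6, 0.9]
grip_width: 1.002
grasp_force: 0.0
(array([118., 142.]), [0.5498, 0.4695, np.float64(0.0207)], 60, 30, -83, [19, 201, 254])
(array([284., 207.]), [0.5982, 0.3602, np.float64(0.0208)], 60, 30, 45, [20, 96, 247])
(array([229., 397.]), [0.4465, 0.2745, np.float64(0.0201)], 41, 22, -26, [18, 108, 239])
[1, 1, 120] -0.0 rows 3
--
```

```bash
python3 -m creep '[[[2,2,119],0],[[2,2,119],0],[[2,2,119],0],[[2,2,119],0],[[2,2,119],0]]'
python3 -m creep '[[[0,0,0],0],[[0,0,0],0],[[0,0,0],0],[[0,0,0],0],[[0,0,0],0]]' 0
python3 -m creep '[[[0,0,-180],0],[[0,0,-180],0],[[0,0,-180],0],[[0,0,-180],0],[[0,0,-180],0]]'
python3 - <<'E'
from h import *
plan((.6657,.0783,.262,None))
E
```

```text
clock: 12.42
position: [0.5991, 0.3565, 0.0844]
ee_rot: [0.921, 0.389, -0.001, 0.001]
ft_force: [-0.6, -0.0, 2.1]
grip_width: 1.003
grasp_force: 0.0
clock: 12.83
position: [0.5995, 0.359, 0.0866]
ee_rot: [0.921, 0.39, 0.001, -0.0]
ft_force: [-2.6, -1.6, 6.3]
grip_width: 0.341
grasp_force: 29.2
clock: 13.25
position: [0.6006, 0.3589, 0.2729]
ee_rot: [0.921, 0.39, 0.005, -0.001]
ft_force: [0.9, 0.4, 0.4]
grip_width: 0.336
grasp_force: 30.4
[-78, 121, 5] 0.0 rows 4
[-78, 121, 5] 0.0 rows 4
--
```

```bash
python3 -m creep '[[[-78,121,2],0],[[-78,121,2],0],[[-78,121,2],0],[[-78,121,2],0]]'
python3 -m creep '[[[-78,121,2],0],[[-78,121,2],0],[[-78,121,2],0],[[-78,121,2],0]]'
python3 -m creep '[[[0,0,0],0],[[0,0,0],0],[[0,0,40],0],[[0,0,40],0],[[0,0,40],0]]'
python3 -m creep '[[[0,0,0],0],[[0,0,0],0],[[0,0,0],0],[[0,0,0],0]]' 0.6
python3 -m creep '[[[0,0,-45],0],[[0,0,-45],0],[[0,0,-45],0]]'
python3 - <<'E'
from h import *
c=snap('top');[print(b) for b in chunks(c)]
plan((.4287,.259,.262,-67),(.4287,.259,.2,None),(.4287,.259,.083,None))
E
```

```text
clock: 13.58
position: [0.6328, 0.2113, 0.2639]
ee_rot: [0.922, 0.387, 0.0, 0.001]
ft_force: [0.2, -0.8, -0.2]
grip_width: 0.336
grasp_force: 30.4
clock: 13.92
position: [0.6646, 0.0709, 0.2617]
ee_rot: [0.922, 0.387, 0.0, 0.001]
ft_force: [-0.2, -1.4, -0.0]
grip_width: 0.337
grasp_force: 30.4
clock: 14.33
position: [0.6629, 0.0799, 0.2196]
ee_rot: [0.92, 0.391, -0.002, -0.001]
ft_force: [-0.3, 0.5, 0.6]
grip_width: 0.336
grasp_force: 30.4
clock: 14.67
position: [0.6645, 0.0783, 0.2222]
ee_rot: [0.921, 0.39, 0.001, 0.0]
ft_force: [-0.5, -0.1, 0.1]
grip_width: 0.603
grasp_force: 0.0
clock: 14.92
position: [0.6654, 0.0778, 0.2697]
ee_rot: [0.921, 0.39, 0.003, 0.001]
ft_force: [0.6, 0.4, 0.1]
grip_width: 0.605
grasp_force: 0.0
(array([174.,  98.]), [0.8584, 0.2872, np.float64(0.0188)], 83, 18, -14, [16, 111, 161])
(array([ 99., 205.]), [0.5479, 0.4681, np.float64(0.021)], 61, 31, -84, [19, 255, 190])
(array([172., 250.]), [0.4284, 0.2588, np.float64(0.0212)], 59, 30, 22, [16, 106, 161])
(array([139., 287.]), [0.3302, 0.3407, np.float64(0.0209)], 60, 30, -75, [176, 41, 50])
[-17, -148, 3] 0.2 rows 4
[-46, -141, 3] 0.2 rows 4
--
[0, 0, 62] 0.0 rows 2
--
[0, 0, 117] 0.0 rows 3
--
```

```bash
python3 -m creep '[[[-17,-148,0],0.2],[[-17,-148,0],0.2],[[-17,-148,0],0.2],[[-17,-148,0],0.2]]' 1
python3 -m creep '[[[-46,-141,60],0.2],[[-46,-141,60],0.2],[[-46,-141,60],0.2],[[-46,-141,60],0.2]]'
python3 -m creep '[[[0,0,0],0],[[0,0,0],0],[[0,0,0],0]]'
python3 - <<'E'
from h import *
c=snap('wrist');[print(b) for b in chunks(c) if b[5][1]>60]
plan((.4287,.259,.083,-67))
E
```

```text
clock: 15.3
position: [0.5427, 0.1719, 0.2648]
ee_rot: [0.955, 0.297, -0.001, -0.001]
ft_force: [0.3, 2.3, 0.5]
grip_width: 1.0
grasp_force: 0.0
clock: 15.63
position: [0.4259, 0.2602, 0.2047]
ee_rot: [0.98, 0.199, -0.0, -0.0]
ft_force: [0.5, 1.1, 0.3]
grip_width: 1.0
grasp_force: 0.0
clock: 15.88
position: [0.4284, 0.259, 0.2059]
ee_rot: [0.98, 0.199, 0.0, 0.0]
ft_force: [0.5, -0.0, 0.7]
grip_width: 0.999
grasp_force: 0.0
(array([279., 207.]), [0.4297, 0.2601, np.float64(0.0208)], 59, 30, 23, [20, 100, 246])
[0, -1, 123] -0.0 rows 3
--
```

```bash
python3 -m creep '[[[1,0,122],0],[[1,0,122],0],[[1,0,122],0],[[1,0,122],0],[[1,0,122],0]]'
python3 -m creep '[[[0,0,0],0],[[0,0,0],0],[[0,0,0],0],[[0,0,0],0],[[0,0,0],0]]' 0
python3 -m creep '[[[0,0,-180],0],[[0,0,-180],0],[[0,0,-180],0],[[0,0,-180],0],[[0,0,-180],0]]'
python3 - <<'E'
from h import *
plan((.6657,.0783,.262,None))
E
```

```text
clock: 16.35
position: [0.4296, 0.258, 0.0834]
ee_rot: [0.98, 0.198, -0.001, 0.002]
ft_force: [0.2, 0.7, 1.3]
grip_width: 1.001
grasp_force: 0.0
clock: 16.77
position: [0.4298, 0.2602, 0.0853]
ee_rot: [0.98, 0.199, 0.001, -0.001]
ft_force: [-3.3, -2.4, 15.3]
grip_width: 0.34
grasp_force: 29.0
clock: 17.18
position: [0.4309, 0.2601, 0.2703]
ee_rot: [0.98, 0.199, 0.003, -0.003]
ft_force: [0.2, 1.1, 0.6]
grip_width: 0.341
grasp_force: 31.2
[73, 129, 4] 0.0 rows 4
[73, 129, 4] 0.0 rows 4
--
```

```bash
python3 -m creep '[[[73,129,0],0],[[73,129,0],0],[[73,129,0],0],[[73,129,0],0]]'
python3 -m creep '[[[73,129,0],0],[[73,129,0],0],[[73,129,0],0],[[73,129,0],0]]'
python3 -m creep '[[[0,0,0],0],[[0,0,0],0],[[0,0,40],0],[[0,0,40],0],[[0,0,40],0]]'
python3 -m creep '[[[0,0,0],0],[[0,0,0],0],[[0,0,0],0],[[0,0,0],0]]' 0.6
python3 -m creep '[[[0,0,-190],0],[[0,0,-190],0],[[0,0,-190],0],[[0,0,-190],0],[[0,0,-190],0]]'
python3 -m creep '[[[0,0,0],0],[[0,0,0],0]]'
python3 - <<'E'
from h import *
c=snap('wrist','w2.png');W=world(c);X,Y,Z=W[...,0],W[...,1],W[...,2]
def circ(p):
    A=np.c_[2*p,np.ones(len(p))];s=np.linalg.lstsq(A,(p**2).sum(1),rcond=None)[0];return s[:2],np.sqrt(s[2]+s[0]**2+s[1]**2)
m=(Z>.150)&(Z<.163)&(np.hypot(X-.666,Y-.079)<.08);p=W[m]
ce,r=circ(p[:,:2]);print('sleeve',ce,r,len(p))
rr=np.hypot(X-ce[0],Y-ce[1]);an=np.degrees(np.arctan2(Y-ce[1],X-ce[0]))
m=(Z>.139)&(Z<.150)&(rr<.0585)
e=m&(rr<.049);
print('hole',circ(W[e][:,:2]))
band=(rr>.048)&(rr<.055)
for t in range(-180,180,3):
    d=band&(np.abs((an-t+180)%360-180)<1.5)
    f=(d&m).sum()/max(1,d.sum())
    if f<.6: print((t,round(float(f),2),int(d.sum())),end=' ')
i=(rr<.045);print('inside z max',np.percentile(Z[i],[50,98]))
E
```

```text
clock: 17.52
position: [0.5494, 0.1658, 0.2649]
ee_rot: [0.98, 0.198, 0.001, 0.0]
ft_force: [0.2, -0.5, 0.3]
grip_width: 0.335
grasp_force: 31.2
clock: 17.85
position: [0.6665, 0.0752, 0.264]
ee_rot: [0.98, 0.198, 0.0, 0.001]
ft_force: [0.8, -0.6, -0.4]
grip_width: 0.336
grasp_force: 31.2
clock: 18.27
position: [0.6628, 0.0807, 0.223]
ee_rot: [0.98, 0.2, -0.002, -0.001]
ft_force: [0.2, -0.5, -0.0]
grip_width: 0.336
grasp_force: 31.2
clock: 18.6
position: [0.6646, 0.0792, 0.2252]
ee_rot: [0.98, 0.199, 0.001, -0.0]
ft_force: [0.4, -0.2, -0.4]
grip_width: 0.595
grasp_force: 0.0
clock: 19.02
position: [0.6644, 0.0785, 0.4199]
ee_rot: [0.98, 0.199, 0.003, 0.0]
ft_force: [0.4, -0.0, -0.0]
grip_width: 0.6
grasp_force: 0.0
clock: 19.18
position: [0.6646, 0.0786, 0.416]
ee_rot: [0.98, 0.199, 0.002, 0.0]
ft_force: [-0.2, -0.0, -0.8]
grip_width: 0.597
grasp_force: 0.0
sleeve [0.66814006 0.07932839] 0.06272263924377958 2921
hole (array([0.66807166, 0.07930968]), np.float64(0.04750154632291405))
(-123, 0.09, 11) (-120, 0.0, 11) (-117, 0.0, 12) (-114, 0.0, 11) (-111, 0.0, 11) (-108, 0.0, 9) (-105, 0.0, 13) (-102, 0.0, 10) (-99, 0.0, 11) (-96, 0.0, 12) (-93, 0.54, 26) (-81, 0.41, 51) (-78, 0.12, 198) (-75, 0.09, 216) (-72, 0.12, 191) (-69, 0.16, 138) (-66, 0.34, 65) (-63, 0.15, 109) (-60, 0.05, 441) (-57, 0.01, 2279) (-54, 0.3, 77) (60, 0.0, 0) (63, 0.0, 0) (66, 0.0, 0) (69, 0.0, 1) (72, 0.0, 6) (75, 0.0, 11) (78, 0.0, 12) (81, 0.0, 12) (84, 0.0, 13) (87, 0.29, 31) (102, 0.02, 1314) (105, 0.01, 1322) (108, 0.08, 303) (111, 0.27, 83) (114, 0.11, 173) (117, 0.03, 209) (120, 0.09, 253) (123, 0.09, 230) (126, 0.18, 119) (129, 0.32, 65) (132, 0.44, 45) (147, 0.45, 22) (174, 0.53, 32) (177, 0.41, 22) inside z max [0.39882114 0.42711622]
```

View pics/w2.png

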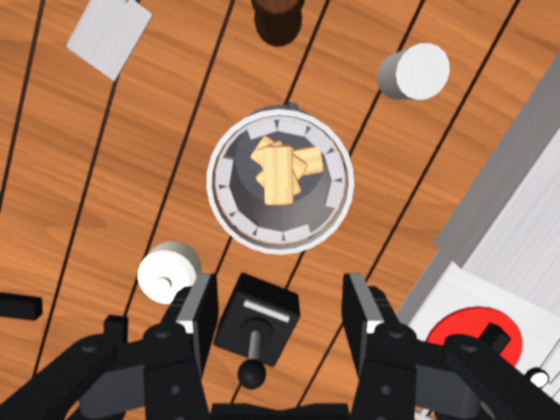

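Picture w2 shows the chunks heaped inside the canister around (280,175) and the open slots at the upper left and lower right of the flange.

Run:
```python
from h import *
c=load('wrist');W=world(c);X,Y,Z=W[...,0],W[...,1],W[...,2];P=c['pixels'].astype(int)
ce=np.array([.6675,.0790])
near=(c['z_map']>.25)
rr=np.hypot(X-ce[0],Y-ce[1]);an=np.degrees(np.arctan2(Y-ce[1],X-ce[0]))
i=near&(rr<.043);print('inside z',np.percentile(Z[i],[2,50,98,100]))
f=near&(rr>.0475)&(rr<.0555);  # annulus in plan
for t in (71.5,-108.5):
    d=f&(np.abs((an-t+180)%360-180)<25); lo=d&(Z<.138); hi=d&(Z>.139)&(Z<.15)
    a=(an[lo]-t+180)%360-180;b=(an[hi]-t+180)%360-180
    print(t,'low',np.percentile(a,[2,98]).round(1),'high edges',b[b<0].max().round(1),b[b>0].min().round(1))
d=near&(P.sum(2)<150)&(rr>.06)&(rr<.09)&(Z>.01)
for b in blobs(c,d,8): print(b, np.degrees(np.arctan2(b[1][1]-ce[1],b[1][0]-ce[0])))
d=near&(np.abs(an-11.5)<25)&(rr>.063)&(rr<.085)&(Z>.02)&(Z<.14);print(np.c_[an[d],rr[d]*1000,Z[d]*1000,P[d].sum(1)].round(0).tolist()[:40])
h=cv2.cvtColor(c['pixels'],cv2.COLOR_RGB2HSV)
# lid and knob in this view
m=near&(h[...,0]<8)&(h[...,1]>180)&(Z>.03)&(Z<.07);p=W[m];print('lid red z',np.median(p[:,2]))
```

```text
inside z [0.0074685  0.08473121 0.10778924 0.10887116]
71.5 low [ 0.2 24.5] high edges -15.7 14.8
-108.5 low [-23.8  22.9] high edges -15.5 14.9
[[15.0, 71.0, 31.0, 186.0], [15.0, 71.0, 69.0, 236.0], [14.0, 71.0, 70.0, 284.0], [13.0, 71.0, 69.0, 301.0], [12.0, 71.0, 70.0, 312.0], [12.0, 72.0, 68.0, 311.0], [11.0, 72.0, 69.0, 313.0], [15.0, 70.0, 48.0, 198.0], [15.0, 70.0, 70.0, 260.0], [14.0, 70.0, 71.0, 289.0], [13.0, 70.0, 69.0, 297.0], [12.0, 70.0, 70.0, 295.0], [11.0, 71.0, 70.0, 278.0], [11.0, 71.0, 69.0, 285.0], [10.0, 71.0, 69.0, 295.0], [9.0, 71.0, 71.0, 301.0], [8.0, 72.0, 70.0, 320.0], [15.0, 69.0, 57.0, 212.0], [15.0, 69.0, 70.0, 261.0], [14.0, 69.0, 71.0, 282.0], [13.0, 69.0, 71.0, 286.0], [12.0, 69.0, 71.0, 284.0], [11.0, 70.0, 71.0, 286.0], [10.0, 70.0, 70.0, 281.0], [10.0, 70.0, 70.0, 293.0], [9.0, 70.0, 70.0, 280.0], [8.0, 71.0, 71.0, 299.0], [15.0, 68.0, 67.0, 223.0], [15.0, 68.0, 70.0, 264.0], [14.0, 68.0, 70.0, 279.0], [13.0, 68.0, 71.0, 284.0], [12.0, 68.0, 72.0, 282.0], [11.0, 69.0, 70.0, 287.0], [10.0, 69.0, 71.0, 286.0], [9.0, 69.0, 70.0, 271.0], [9.0, 69.0, 70.0, 271.0], [8.0, 70.0, 69.0, 283.0], [16.0, 66.0, 32.0, 235.0], [15.0, 67.0, 69.0, 238.0], [15.0, 67.0, 71.0, 269.0]]
lid red z 0.04892493940337834
```

Run:
```python
from h import *
plan((.534,-.264,.30,-91)); print(manip.get_obs()['joint_pos'].round(2))
```

```text
[-127, 132, 57] 0.21 rows 5
[-97, 156, 57] 0.21 rows 5
--
[-0.68  0.48  0.78  1.17 -0.33  1.61 -1.15]
```

```bash
python3 -m creep '[[[-127,132,57],0.21],[[-127,132,57],0.21],[[-127,132,57],0.21],[[-127,132,57],0.21],[[-127,132,57],0.21]]' 1
python3 -m creep '[[[-97,156,57],0.21],[[-97,156,57],0.21],[[-97,156,57],0.21],[[-97,156,57],0.21],[[-97,156,57],0.21]]'
python3 -m creep '[[[0,0,0],0],[[0,0,0],0],[[0,0,0],0],[[0,0,0],0]]'
python3 - <<'E'
from h import *
c=snap('wrist','w3.png');W=world(c);X,Y,Z=W[...,0],W[...,1],W[...,2];P=c['pixels'].astype(int);near=c['z_map']>.1
print(manip.get_obs()['position'],manip.get_obs()['joint_pos'].round(2))
m=near&(np.hypot(X-.534,Y+.264)<.066)&(Z>.07)&(Z<.085)
for b in blobs(c,m,100): print('bar',b)
h=cv2.cvtColor(c['pixels'],cv2.COLOR_RGB2HSV)
m=near&((h[...,0]<8)|(h[...,0]>172))&(h[...,1]>150)&(Z>.04)&(Z<.056)&(np.hypot(X-.534,Y+.264)<.09)
hull=cv2.convexHull((W[m][:,:2]*1000).astype(np.float32));print('disc',cv2.minEnclosingCircle(hull),np.median(Z[m]))
m=near&(Z>.04)&(Z<.06)&(X<.44)&(X>.35)&(Y<-.15)&(Y>-.45)
for b in blobs(c,m,50): print('handle',b)
plan((.534,-.264,.16,-91))
E
```

```text
clock: 19.65
position: [0.5961, -0.0964, 0.3547]
ee_rot: [0.996, 0.093, -0.002, 0.0]
ft_force: [0.6, -1.4, 0.6]
grip_width: 0.996
grasp_force: 0.0
clock: 20.07
position: [0.5299, -0.2671, 0.2977]
ee_rot: [1.0, -0.012, -0.001, -0.0]
ft_force: [-0.7, -0.7, -0.4]
grip_width: 0.999
grasp_force: 0.0
clock: 20.4
position: [0.534, -0.2621, 0.2995]
ee_rot: [1.0, -0.008, -0.0, -0.0]
ft_force: [-0.0, 0.1, 0.4]
grip_width: 1.0
grasp_force: 0.0
[ 0.5340396  -0.26208468  0.29965056] [-0.36  0.37  0.95  1.59 -0.31  1.34 -0.96]
bar (array([282., 192.]), [0.5362, -0.2639, np.float64(0.0787)], 99, 18, -2)
disc ((535.68994140625, -263.780029296875), 66.6114273071289) 0.048543294383478014
handle (array([318., 316.]), [0.4159, -0.3007, np.float64(0.0536)], 130, 27, 87)
[0, 2, 140] 0.0 rows 4
--
```

View pics/w3.png

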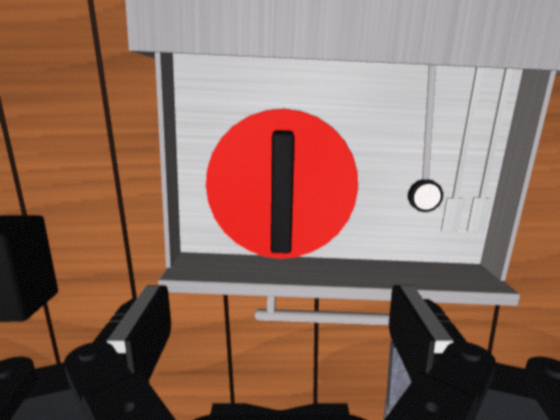

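Picture w3 shows the lid bar at (282,192) between the fingers. The probe at (425,195) and the skewers near (465,215) are clear of them.

```bash
python3 -m creep '[[[1,2,130],0.015],[[1,2,130],0.015],[[1,2,130],0.015],[[1,2,130],0.015],[[1,2,130],0.015]]'
python3 -m creep '[[[0,0,0],0],[[0,0,0],0]]'
python3 - <<'E'
from h import *
plan((.535,-.264,.138,-92))
E
```

```text
clock: 20.87
position: [0.5337, -0.2644, 0.1684]
ee_rot: [1.0, -0.016, -0.002, -0.0]
ft_force: [-0.2, -0.9, 0.9]
grip_width: 1.0
grasp_force: 0.0
clock: 21.03
position: [0.5355, -0.2662, 0.1727]
ee_rot: [1.0, -0.017, 0.002, 0.001]
ft_force: [0.0, -0.2, 0.4]
grip_width: 1.004
grasp_force: 0.0
[-1, -2, 35] 0.0 rows 1
--
```

```bash
python3 -m creep '[[[0,-1,34],0],[[0,-1,34],0],[[0,-1,34],0],[[0,-1,34],0]]'
python3 -m creep '[[[0,0,0],0],[[0,0,0],0],[[0,0,0],0],[[0,0,0],0],[[0,0,0],0]]' 0 100
python3 -m creep '[[[0,0,0],0],[[0,0,0],0]]'
python3 - <<'E'
from h import *
o=manip.get_obs();print(o['position'],o['ft_force'])
E
```

```text
clock: 21.37
position: [0.5349, -0.2651, 0.1379]
ee_rot: [1.0, -0.017, 0.001, 0.0]
ft_force: [0.4, 0.5, -0.2]
grip_width: 0.994
grasp_force: 0.0
clock: 21.78
position: [0.5343, -0.2647, 0.1361]
ee_rot: [1.0, -0.017, 0.0, -0.0]
ft_force: [0.1, 0.3, 0.5]
grip_width: 0.301
grasp_force: 0.0
clock: 21.95
position: [0.5344, -0.2646, 0.1362]
ee_rot: [1.0, -0.017, 0.0, -0.0]
ft_force: [-0.7, 1.4, 5.8]
grip_width: 0.18
grasp_force: 98.8
[ 0.53441976 -0.26456494  0.13621409] [-0.67301839  1.43979228  5.77979893]
```

```bash
python3 -m creep '[[[0,0,-40],0],[[0,0,-80],0],[[0,0,-120],0],[[0,0,-160],0],[[0,0,-190],0]]'
python3 -m creep '[[[0,0,0],0],[[0,0,0],0],[[0,0,0],0]]'
python3 - <<'E'
from h import *
plan((.6665,.0779,.335,-18.8)); print(manip.get_obs()['joint_pos'].round(2))
E
```

```text
clock: 22.37
position: [0.5341, -0.2652, 0.329]
ee_rot: [1.0, -0.017, 0.001, 0.0]
ft_force: [0.7, -0.0, -1.3]
grip_width: 0.177
grasp_force: 98.6
clock: 22.62
position: [0.5339, -0.2644, 0.3247]
ee_rot: [1.0, -0.017, -0.001, -0.0]
ft_force: [-1.0, 0.4, -2.6]
grip_width: 0.182
grasp_force: 98.6
[40, -116, -3] -0.43 rows 4
[84, -89, -3] -0.43 rows 4
[113, -46, -3] -0.43 rows 4
--
[-0.37  0.36  0.97  1.55 -0.3   1.39 -0.98]
```

```bash
python3 -m creep '[[[40,-116,-3],-0.43],[[40,-116,-3],-0.43],[[40,-116,-3],-0.43],[[40,-116,-3],-0.43],[[40,-116,-3],-0.43]]'
python3 -m creep '[[[84,-89,-3],-0.43],[[84,-89,-3],-0.43],[[84,-89,-3],-0.43],[[84,-89,-3],-0.43],[[84,-89,-3],-0.43]]'
python3 -m creep '[[[113,-46,-3],-0.43],[[113,-46,-3],-0.43],[[113,-46,-3],-0.43],[[113,-46,-3],-0.43],[[113,-46,-3],-0.43]]'
python3 -m creep '[[[0,0,0],0],[[0,0,0],0],[[0,0,0],0]]'
python3 - <<'E'
from h import *
plan((.6665,.0779,.27,-18.8)); print(manip.get_obs()['ee_rot'])
c=snap('wrist');snap('scene','s1.png');W=world(c);X,Y,Z=W[...,0],W[...,1],W[...,2];h=cv2.cvtColor(c['pixels'],cv2.COLOR_RGB2HSV)
for b in blobs(c,(c['z_map']>.05)&(h[...,2]<90)&(np.hypot(X-.667,Y-.078)<.075)&(Z>.26)&(Z<.31),100): print('bar',b)
m=((h[...,0]<8)|(h[...,0]>172))&(h[...,1]>150)&(Z>.2)&(Z<.3)
hull=cv2.convexHull((W[m][:,:2]*1000).astype(np.float32));print('disc',cv2.minEnclosingCircle(hull),np.median(Z[m]))
E
```

```text
clock: 23.03
position: [0.5788, -0.1465, 0.3265]
ee_rot: [0.98, 0.201, -0.002, -0.001]
ft_force: [0.1, -0.3, -1.7]
grip_width: 0.18
grasp_force: 98.6
clock: 23.45
position: [0.6214, -0.0334, 0.3298]
ee_rot: [0.915, 0.404, -0.001, -0.001]
ft_force: [-1.0, -1.7, -1.4]
grip_width: 0.179
grasp_force: 98.6
clock: 23.87
position: [0.6642, 0.0796, 0.3329]
ee_rot: [0.809, 0.588, -0.001, -0.0]
ft_force: [-0.9, -1.5, -1.2]
grip_width: 0.18
grasp_force: 98.6
clock: 24.12
position: [0.6639, 0.0763, 0.3348]
ee_rot: [0.811, 0.585, -0.0, 0.0]
ft_force: [-0.5, -0.1, -1.3]
grip_width: 0.182
grasp_force: 98.6
[2, 2, 65] 0.01 rows 2
--
[ 8.10834189e-01  5.85275848e-01 -2.81014523e-04  1.42060832e-04]
bar (array([280., 291.]), [0.6636, 0.0799, np.float64(0.278)], 97, 42, 58)
bar (array([194., 340.]), [0.6413, 0.0909, np.float64(0.3085)], 7, 2, -17)
bar (array([364., 340.]), [0.6911, 0.0746, np.float64(0.3085)], 6, 2, -10)
disc ((664.1652221679688, 78.34893798828125), 67.02233123779297) 0.24726112245684523
```

View pics/s1.png

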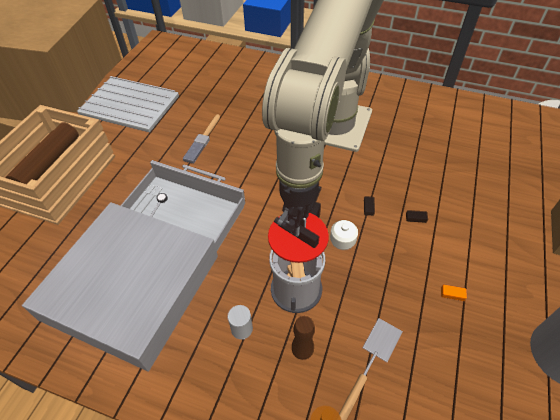

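Picture s1 shows the lid held level over the canister at (297,237), with the probe and skewers still in the drawer.

```bash
python3 -m creep '[[[2,2,30],0.01],[[2,2,45],0.01],[[2,2,56],0.01],[[2,2,56],0.01],[[2,2,56],0.01]]'
python3 -m creep '[[[0,0,0],0],[[0,0,5],0],[[0,0,10],0],[[0,0,14],0],[[0,0,14],0]]'
python3 -m creep '[[[0,0,4],0],[[0,0,4],0],[[0,0,8],0],[[0,0,8],0],[[0,0,8],0]]'
python3 -m creep '[[[0,0,0],0],[[0,0,0],0]]'
```

```text
clock: 24.63
position: [0.6666, 0.0796, 0.2792]
ee_rot: [0.812, 0.583, -0.0, -0.0]
ft_force: [0.2, 0.4, -0.8]
grip_width: 0.182
grasp_force: 98.6
clock: 25.05
position: [0.6663, 0.08, 0.2638]
ee_rot: [0.812, 0.583, -0.001, -0.0]
ft_force: [-0.5, 0.3, -1.4]
grip_width: 0.181
grasp_force: 98.6
clock: 25.47
position: [0.6666, 0.0799, 0.2567]
ee_rot: [0.812, 0.583, -0.0, -0.0]
ft_force: [-0.6, 0.5, -1.7]
grip_width: 0.183
grasp_force: 98.6
clock: 25.63
position: [0.6668, 0.08, 0.2571]
ee_rot: [0.812, 0.583, 0.0, 0.0]
ft_force: [0.5, 0.1, -1.0]
grip_width: 0.18
grasp_force: 98.6
```

```bash
python3 -m creep '[[[0,0,3],0],[[0,0,6],0],[[0,0,8],0],[[0,0,8],0],[[0,0,8],0]]'
python3 -m creep '[[[0,0,3],0],[[0,0,6],0],[[0,0,7],0],[[0,0,7],0],[[0,0,7],0]]'
python3 -m creep '[[[0,0,0],0],[[0,0,0],0]]'
```

```text
clock: 26.05
position: [0.6669, 0.0799, 0.2494]
ee_rot: [0.812, 0.583, 0.0, 0.0]
ft_force: [-2.4, 0.5, 4.5]
grip_width: 0.18
grasp_force: 99.4
clock: 26.47
position: [0.6669, 0.08, 0.2429]
ee_rot: [0.812, 0.583, 0.001, 0.0]
ft_force: [-4.4, -0.6, 9.0]
grip_width: 0.183
grasp_force: 100.1
clock: 26.63
position: [0.6669, 0.0799, 0.243]
ee_rot: [0.812, 0.583, 0.001, 0.0]
ft_force: [-3.8, -0.5, 8.8]
grip_width: 0.183
grasp_force: 100.1
```

```bash
python3 -m creep '[[[0,0,1],0],[[0,0,2],0],[[0,0,2],0],[[0,0,2],0]]'
python3 -m creep '[[[0,0,0],0.08],[[0,0,0],0.16],[[0,0,0],0.24],[[0,0,0],0.32],[[0,0,0],0.40]]'
```

```text
clock: 26.97
position: [0.6669, 0.0799, 0.2412]
ee_rot: [0.812, 0.583, 0.001, 0.0]
ft_force: [-4.2, -0.3, 9.4]
grip_width: 0.178
grasp_force: 100.2
clock: 27.38
position: [0.6674, 0.0799, 0.2416]
ee_rot: [0.913, 0.409, 0.001, 0.0]
ft_force: [-3.1, 0.0, 10.3]
grip_width: 0.178
grasp_force: 100.3
```

```bash
python3 -m creep '[[[0,0,0],0.08],[[0,0,0],0.16],[[0,0,0],0.24],[[0,0,0],0.30],[[0,0,0],0.30]]'
python3 -m creep '[[[0,0,0],0.08],[[0,0,0],0.16],[[0,0,0],0.24],[[0,0,0],0.29],[[0,0,0],0.29]]'
python3 -m creep '[[[0,0,0],0],[[0,0,0],0]]'
python3 -c "
from h import *
print(manip.get_obs()['torque'],R.from_quat(manip.get_obs()['ee_rot']).as_euler('xyz',degrees=True))"
```

```text
clock: 27.8
position: [0.6673, 0.08, 0.2414]
ee_rot: [0.963, 0.268, 0.001, 0.0]
ft_force: [-2.4, 0.2, 10.8]
grip_width: 0.178
grasp_force: 100.3
clock: 28.22
position: [0.6675, 0.0802, 0.2414]
ee_rot: [0.992, 0.126, 0.001, 0.0]
ft_force: [-0.6, -0.1, 9.9]
grip_width: 0.18
grasp_force: 100.3
clock: 28.38
position: [0.6675, 0.0802, 0.2415]
ee_rot: [0.992, 0.128, 0.001, -0.0]
ft_force: [-1.1, 0.4, 9.9]
grip_width: 0.181
grasp_force: 100.2
[-0.20910923  0.07023852 -0.01585524] [ 1.79991244e+02 -1.67388656e-01  1.46847030e+01]
```

```bash
python3 -m creep '[[[0,0,-2],0],[[0,0,-4],0],[[0,0,-5],0],[[0,0,-5],0]]'
python3 -m creep '[[[0,0,0],0],[[0,0,0],0],[[0,0,0],0],[[0,0,0],0],[[0,0,0],0]]' 0.45
python3 -m creep '[[[0,0,-40],0],[[0,0,-80],0],[[0,0,-120],0],[[0,0,-120],0],[[0,0,-120],0]]'
python3 - <<'E'
from h import *
c=snap('wrist','w4.png');W=world(c);X,Y,Z=W[...,0],W[...,1],W[...,2];h=cv2.cvtColor(c['pixels'],cv2.COLOR_RGB2HSV)
n=c['z_map']>.15
m=n&((h[...,0]<8)|(h[...,0]>172))&(h[...,1]>150)&(Z>.1)&(Z<.25)&(np.hypot(X-.667,Y-.079)<.09)
p=W[m];hull=cv2.convexHull((p[:,:2]*1000).astype(np.float32));print('disc',cv2.minEnclosingCircle(hull),np.median(p[:,2]),np.linalg.lstsq(np.c_[p[:,:2],np.ones(len(p))],p[:,2],rcond=None)[0])
for b in blobs(c,n&(Z>.175)&(Z<.2)&(np.hypot(X-.667,Y-.078)<.06),100): print('bar',b)
E
```

```text
clock: 28.72
position: [0.6675, 0.0801, 0.2462]
ee_rot: [0.992, 0.128, 0.001, -0.0]
ft_force: [1.0, 1.7, 7.2]
grip_width: 0.181
grasp_force: 99.9
clock: 29.13
position: [0.6666, 0.0799, 0.2446]
ee_rot: [0.992, 0.127, -0.0, 0.0]
ft_force: [0.4, 0.1, -0.8]
grip_width: 0.451
grasp_force: 0.0
clock: 29.55
position: [0.6674, 0.0795, 0.3675]
ee_rot: [0.992, 0.127, 0.002, -0.0]
ft_force: [0.0, -0.6, -0.9]
grip_width: 0.45
grasp_force: 0.0
disc ((668.9903564453125, 80.222900390625), 67.1742172241211) 0.15958031708352496 [-0.00463708 -0.00198605  0.16346824]
bar (array([278., 206.]), [0.6696, 0.0806, np.float64(0.1898)], 99, 18, 15)
```

View pics/w4.png

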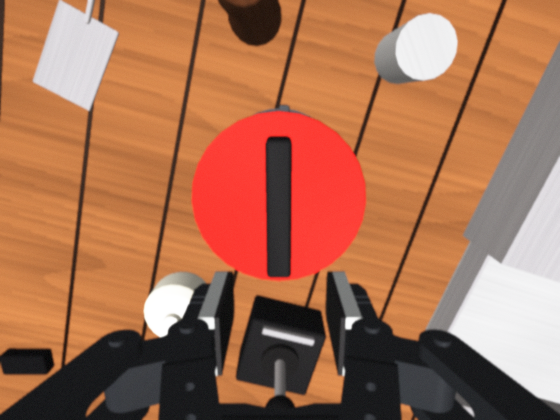

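Picture w4 shows the lid seated level, with the bar at (278,206) pointing at the dark block. Its origin is at about 123.6 mm, so it's locked. Next is the stick.

Run:
```python
from h import *
plan((.456,.024,.30,-90),(.456,.024,.206,None),(.489,.024,.199,None))
print(manip.get_obs()['joint_pos'].round(2))
```

```text
[-109, 0, 33] 0.13 rows 3
[-108, 14, 33] 0.13 rows 3
--
[0, 0, 94] 0.0 rows 3
--
[33, 0, 7] 0.0 rows 1
--
[-0.72  0.51  0.82  1.26 -0.37  1.52 -1.26]
```

```bash
python3 -m creep '[[[-109,0,20],0.13],[[-109,0,20],0.13],[[-109,0,20],0.13],[[-109,0,20],0.13]]' 1 20
python3 -m creep '[[[-108,14,40],0.13],[[-108,14,40],0.13],[[-108,14,40],0.13],[[-108,14,40],0.13],[[-108,14,40],0.13]]'
python3 -m creep '[[[0,0,0],0],[[0,0,0],0]]'
python3 - <<'E'
from h import *
plan((.456,.024,.206,-90))
c=snap('wrist');W=world(c);n=(c['z_map']>.1)&(np.hypot(W[...,0]-.456,W[...,1]-.024)<.04)&(W[...,2]>.125)&(W[...,2]<.17)
for b in blobs(c,n,50): print('knob',b)
E
```

```text
clock: 29.93
position: [0.5566, 0.0501, 0.342]
ee_rot: [0.998, 0.062, -0.003, -0.001]
ft_force: [1.0, 0.0, 1.1]
grip_width: 0.986
grasp_force: 0.0
clock: 30.35
position: [0.4538, 0.025, 0.3039]
ee_rot: [1.0, -0.001, -0.001, -0.002]
ft_force: [0.5, 0.3, 1.0]
grip_width: 1.004
grasp_force: 0.0
clock: 30.52
position: [0.4567, 0.0254, 0.3052]
ee_rot: [1.0, -0.002, 0.0, 0.001]
ft_force: [0.2, -0.3, -0.1]
grip_width: 0.999
grasp_force: 0.0
[-1, 1, 99] -0.0 rows 3
--
knob (array([281., 220.]), [0.4584, 0.0242, np.float64(0.1539)], 28, 28, -20)
```

```bash
python3 -m creep '[[[0,1,98],0],[[0,1,98],0],[[0,1,98],0],[[0,1,98],0],[[0,1,98],0]]'
python3 -m creep '[[[0,0,0],0],[[0,0,0],0],[[0,0,0],0],[[0,0,0],0],[[0,0,0],0]]' 0 20
python3 -m creep '[[[10,0,1],0],[[20,0,3],0],[[30,0,6],0],[[34,0,7],0],[[34,0,7],0]]'
python3 - <<'E'
from h import *
c=snap('scene','s2.png');print(manip.get_obs()['ft_force'])
cv2.imwrite('pics/s2c.png',cv2.resize(c['pixels'][150:300,220:400,::-1],None,fx=3,fy=3))
E
```

```text
clock: 30.98
position: [0.4564, 0.0236, 0.2069]
ee_rot: [1.0, -0.002, -0.0, 0.002]
ft_force: [0.6, -0.4, 1.1]
grip_width: 1.001
grasp_force: 0.0
clock: 31.4
position: [0.4563, 0.0241, 0.2076]
ee_rot: [1.0, -0.002, 0.001, -0.001]
ft_force: [0.3, -0.4, 5.1]
grip_width: 0.356
grasp_force: 19.4
clock: 31.82
position: [0.4904, 0.0239, 0.2]
ee_rot: [1.0, -0.002, 0.0, 0.0]
ft_force: [-1.2, 2.2, 4.2]
grip_width: 0.358
grasp_force: 20.2
[-0.39875937  1.79517232  5.08881454]
```

View pics/s2c.png

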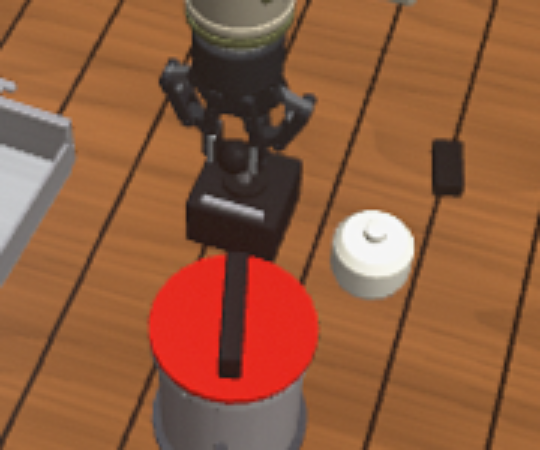

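Run:
```python
from h import *
from scipy.optimize import least_squares
c=load('scene');W=world(c)
p=W[197:206,294:303].reshape(-1,3);p=p[(p[:,2]>.1)&(p[:,2]<.17)]
print(len(p),p.mean(0))
s=least_squares(lambda q:np.linalg.norm(p-q,axis=1)-.016,p.mean(0)+[-.01,0,-.01]).x;print('knob',s,'tilt fore',np.arctan2(s[0]-.4565,s[2]-.06),'side',np.arctan2(s[1]-.024,s[2]-.06))
```

```text
79 [0.49641404 0.0253147  0.14433146]
knob [0.49004924 0.02332553 0.13384545] tilt fore 0.4264381390288771 side -0.009133264276302636
```

Knob is at tilt 0.43 rad. Hold about 2 s, then release.

```bash
for i in 1 2 3 4; do python3 -m creep '[[[0,0,0],0],[[0,0,0],0],[[0,0,0],0],[[0,0,0],0],[[0,0,0],0]]' | head -1; done
python3 -m creep '[[[0,0,0],0],[[0,0,0],0],[[0,0,0],0],[[0,0,0],0],[[0,0,0],0]]' 1
python3 -m creep '[[[0,0,0],0],[[0,0,0],0],[[0,0,0],0],[[0,0,0],0],[[0,0,0],0]]'
python3 -m creep '[[[0,0,-100],0],[[0,0,-100],0],[[0,0,-100],0],[[0,0,-100],0]]'
python3 - <<'E'
from h import *
c=snap('scene');W=world(c)
m=(np.hypot(W[...,0]-.47,W[...,1]-.024)<.05)&(W[...,2]>.125)&(W[...,2]<.16)
for b in blobs(c,m,10): print('knob',b)
c=snap('top');W=world(c);X,Y,Z=W[...,0],W[...,1],W[...,2]
for b in blobs(c,(Z>.07)&(Z<.1)&(X<.5)&(X>.38)&(Y<-.1)&(Y>-.6),20): print('front',b)
for b in blobs(c,(Z>.035)&(Z<.06)&(X<.43)&(X>.36)&(Y<-.2)&(Y>-.4),10): print('handle',b)
plan((.37,-.30,.30,-92),(.37,-.30,.13,None)); print(manip.get_obs()['joint_pos'].round(2))
E
```

```text
clock: 32.28
clock: 32.7
clock: 33.12
clock: 33.53
clock: 33.95
position: [0.4897, 0.0238, 0.1998]
ee_rot: [1.0, -0.002, -0.0, -0.0]
ft_force: [-0.2, 0.9, 0.7]
grip_width: 0.992
grasp_force: 0.0
clock: 34.37
position: [0.4898, 0.0238, 0.1999]
ee_rot: [1.0, -0.002, 0.0, -0.0]
ft_force: [0.2, -0.3, 0.3]
grip_width: 0.996
grasp_force: 0.0
clock: 34.7
position: [0.4915, 0.0237, 0.3038]
ee_rot: [1.0, -0.002, 0.003, -0.002]
ft_force: [-0.1, 0.3, 0.2]
grip_width: 0.998
grasp_force: 0.0
knob (array([302., 192.]), [0.461, 0.0261, np.float64(0.1531)], 27, 24, -42)
front (array([394., 247.]), [0.4469, -0.3138, np.float64(0.0769)], 317, 13, 87)
handle (array([391., 263.]), [0.413, -0.3109, np.float64(0.0534)], 149, 32, -89)
[-59, 162, 0] 0.02 rows 5
[-57, 163, 0] 0.02 rows 5
--
[0, 0, 170] 0.0 rows 5
--
[-1.14 -0.    1.02  1.85 -0.    1.29 -1.7 ]
```

```bash
python3 -m creep '[[[-63,167,0],0.02],[[-63,167,0],0.02],[[-63,167,0],0.02],[[-63,167,0],0.02],[[-63,167,0],0.02]]' 0
python3 -m creep '[[[-63,168,0],0.02],[[-63,168,0],0.02],[[-63,168,0],0.02],[[-63,168,0],0.02],[[-63,168,0],0.02]]'
python3 -m creep '[[[0,0,150],0],[[0,0,150],0],[[0,0,150],0],[[0,0,150],0],[[0,0,150],0]]'
python3 -m creep '[[[0,0,30],0],[[0,0,30],0],[[0,0,30],0]]'
python3 - <<'E'
from h import *
plan((.365,-.311,.12,-93),(.58,-.321,.12,None)); print(manip.get_obs()['joint_pos'].round(2))
E
```

```text
clock: 35.22
position: [0.4234, -0.1485, 0.2985]
ee_rot: [1.0, -0.015, -0.001, -0.001]
ft_force: [-0.6, -0.4, -0.7]
grip_width: 0.3
grasp_force: 0.0
clock: 35.63
position: [0.3557, -0.3145, 0.2988]
ee_rot: [1.0, -0.026, -0.001, -0.0]
ft_force: [-0.8, 1.1, -0.2]
grip_width: 0.009
grasp_force: 0.0
clock: 36.05
position: [0.3259, -0.2807, 0.1752]
ee_rot: [1.0, -0.021, 0.009, 0.008]
ft_force: [-0.2, 0.5, 0.8]
grip_width: -0.004
grasp_force: 0.0
clock: 36.3
position: [0.3189, -0.275, 0.1579]
ee_rot: [1.0, -0.022, 0.015, 0.012]
ft_force: [-0.4, -0.5, 0.5]
grip_width: -0.003
grasp_force: 0.0
[47, 33, 40] 0.01 rows 2
--
[108, -1, 3] 0.0 rows 3
[108, -1, 3] 0.0 rows 3
--
[-0.9  -0.5   1.34  2.21  0.57  1.09 -1.47]
```

Run:
```python
from h import *
plan((.415,-.312,.25,-93),(.418,-.312,.147,-93))
```

```text
[100, 35, -88] 0.01 rows 4
--
[0, -3, 103] 0.0 rows 3
--
```

```bash
python3 -m creep '[[[0,0,-88],0.01],[[0,0,-88],0.01],[[100,35,-88],0.01],[[100,35,-88],0.01],[[100,35,-88],0.01]]'
python3 -m creep '[[[0,0,0],0],[[0,0,0],0]]'
python3 - <<'E'
from h import *
plan((.415,-.312,.20,-93),(.418,-.312,.147,-93));o=manip.get_obs();print(o['joint_pos'].round(2),o['ee_rot'].round(3))
E
```

```text
clock: 36.72
position: [0.39, -0.2988, 0.2631]
ee_rot: [0.999, -0.031, 0.024, 0.021]
ft_force: [-0.3, 0.3, -5.0]
grip_width: 0.003
grasp_force: 0.0
clock: 36.88
position: [0.3912, -0.2948, 0.2618]
ee_rot: [0.999, -0.026, 0.024, 0.018]
ft_force: [0.2, -0.8, -0.1]
grip_width: 0.004
grasp_force: 0.0
[21, 14, 63] -0.0 rows 2
--
[0, -2, 53] -0.0 rows 2
--
[-1.04 -0.5   1.34  1.95  0.53  1.29 -1.49] [ 0.999 -0.026  0.024  0.018]
```

```bash
python3 -m creep '[[[160,10,-20],0],[[160,10,-20],0],[[160,10,-20],0],[[160,10,-20],0],[[160,10,-20],0]]'
python3 -m creep '[[[0,0,0],0],[[0,0,0],0]]'
python3 - <<'E'
from h import *
plan((.418,-.312,.147,-93));o=manip.get_obs();print(o['joint_pos'].round(2),o['ee_rot'].round(3))
E
```

```text
clock: 37.3
position: [0.448, -0.2635, 0.3159]
ee_rot: [0.999, -0.027, 0.037, 0.026]
ft_force: [-0.3, -0.6, -1.0]
grip_width: -0.002
grasp_force: 0.0
clock: 37.47
position: [0.4471, -0.2642, 0.3148]
ee_rot: [0.999, -0.027, 0.037, 0.026]
ft_force: [-0.4, -0.8, 0.4]
grip_width: -0.003
grasp_force: 0.0
[-39, 41, 168] -0.0 rows 5
--
[-1.2  -0.5   1.34  1.83  0.54  1.38 -1.59] [ 0.999 -0.027  0.037  0.026]
```

```bash
python3 -m creep '[[[60,-190,-40],0],[[60,-190,-40],0],[[60,-190,-40],0],[[60,-190,-40],0],[[60,-190,-40],0]]'
python3 -m creep '[[[60,-190,0],0],[[60,-190,0],0],[[60,-190,0],0],[[60,-190,0],0],[[60,-190,0],0]]'
python3 - <<'E'
from h import *
o=manip.get_obs();print(o['joint_pos'].round(2),o['ee_rot'].round(3),o['position'])
plan((.45,.35,.35,-20))
E
```

```text
clock: 37.88
position: [0.5148, -0.0736, 0.3504]
ee_rot: [0.999, -0.027, 0.037, 0.027]
ft_force: [0.6, -0.4, 0.6]
grip_width: 0.005
grasp_force: 0.0
clock: 38.3
position: [0.5257, 0.0854, 0.3586]
ee_rot: [0.998, -0.025, 0.051, 0.023]
ft_force: [-0.2, 0.2, 0.4]
grip_width: -0.001
grasp_force: 0.0
[-1.96 -0.5   1.34  1.73  0.58  1.49 -2.3 ] [ 0.998 -0.025  0.051  0.023] [0.52568957 0.08538533 0.35861562]
[-30, -87, -4] -0.42 rows 4
[9, -91, -4] -0.42 rows 4
[46, -80, -4] -0.42 rows 4
--
```

```bash
python3 -m creep '[[[160,-60,0],-0.4],[[160,-60,0],-0.4],[[160,-60,0],-0.4],[[160,-60,0],-0.4],[[160,-60,0],-0.4]]'
python3 - <<'E'
from h import *
o=manip.get_obs();print(o['joint_pos'].round(2),o['ee_rot'].round(3),o['position'])
E
python3 -m creep '[[[100,-60,0],-0.4],[[100,-60,0],-0.4],[[100,-60,0],-0.4],[[100,-60,0],-0.4],[[100,-60,0],-0.4]]'
python3 - <<'E'
from h import *
o=manip.get_obs();print(o['joint_pos'].round(2),o['ee_rot'].round(3),o['position'])
E
```

```text
clock: 38.72
position: [0.5405, 0.0984, 0.3929]
ee_rot: [0.982, 0.173, 0.062, 0.031]
ft_force: [0.1, 0.2, 0.3]
grip_width: -0.001
grasp_force: 0.0
[-2.01 -0.5   1.34  1.65  0.6   1.53 -1.91] [0.982 0.173 0.062 0.031] [0.54050354 0.09836748 0.39287584]
clock: 39.13
position: [0.5359, 0.1607, 0.4114]
ee_rot: [0.928, 0.364, 0.072, 0.043]
ft_force: [0.0, -0.1, -0.9]
grip_width: -0.005
grasp_force: 0.0
[-2.15 -0.5   1.34  1.61  0.62  1.55 -1.62] [0.928 0.364 0.072 0.043] [0.53591482 0.16072651 0.4113859 ]
```

```bash
cat > kin.py <<'E'
import numpy as np,itertools
from scipy.spatial.transform import Rotation as R
from scipy.optimize import least_squares
D=[([-1.27256789,.33273502,-.06471895,1.46068887,.02162764,1.34990583,-.0884609],[.19702955,.59293635,.30332195],[.159688,.987167,-.000518,-.0000517]),
([-.73,.55,.45,1.43,-.24,1.21,-.33],[.6403,.2346,.2042],[.731,.682,0,0]),
([-.68,.48,.78,1.17,-.33,1.61,-1.15],[.6646,.0786,.416],[.98,.199,.002,0]),
([-.36,.37,.95,1.59,-.31,1.34,-.96],[.53404,-.26208,.29965],[1,-.008,0,0]),
([-.37,.36,.97,1.55,-.3,1.39,-.98],[.5339,-.2644,.3247],[1,-.017,-.001,0]),
([-.72,.51,.82,1.26,-.37,1.52,-1.26],[.6674,.0795,.3675],[.992,.127,.002,0]),
([-1.14,0,1.02,1.85,0,1.29,-1.7],[.4915,.0237,.3038],[1,-.002,.003,-.002]),
([-.9,-.5,1.34,2.21,.57,1.09,-1.47],[.3189,-.275,.1579],[1,-.022,.015,.012]),
([-1.04,-.5,1.34,1.95,.53,1.29,-1.49],[.3912,-.2948,.2618],[.999,-.026,.024,.018]),
([-1.2,-.5,1.34,1.83,.54,1.38,-1.59],[.4471,-.2642,.3148],[.999,-.027,.037,.026]),
([-1.96,-.5,1.34,1.73,.58,1.49,-2.3],[.52568957,.08538533,.35861562],[.998,-.025,.051,.023]),
([-2.15,-.5,1.34,1.61,.62,1.55,-1.62],[.53591482,.16072651,.4113859],[.928,.364,.072,.043])]
def fk(q,m):
    sg,off,L=m; r=R.from_euler('z',off[0]);p=np.zeros(3);ax='zyzyzyz';L=np.reshape(L,(7,3));k=0
    for i in range(7):
        r=r*R.from_euler(ax[i],sg[i]*q[i]);p=p+r.apply(L[i])
    return p,r*R.from_euler('z',off[1])
def fit():
    best=None
    for s in itertools.product([-1,1],repeat=4):
        sg=[s[0],1,s[1],1,s[2],1,s[3]]
        def f(v):
            m=(sg,v[:2],v[2:]);e=[]
            for q,p,o in D:
                a,b=fk(q,m);e+=list((a-p)*1)+list((b.inv()*R.from_quat(o)).as_rotvec()*.3)
            return np.r_[e,v[2:]*.002]
        for o in (0,np.pi/2,np.pi,-np.pi/2):
          v0=np.r_[0,o,np.zeros(21)];v0[4]=.3;v0[10]=.4;v0[16]=.4;v0[22]=.2
          r=least_squares(f,v0)
          if best is None or r.cost<best[0]: best=(r.cost,sg,r.x,f(r.x))
    return best
if __name__=='__main__':
    b=fit();np.save('/tmp/kin.npy',np.r_[b[1],b[2]]);print(b[0],b[1],b[2][:2].round(3));print(b[2][2:].reshape(7,3).round(3));print(np.abs(b[3][:72]).reshape(12,6).max(0).round(4))
E
python3 kin.py
```

```text
4.734944249186603e-05 [-1, 1, -1, 1, -1, 1, -1] [-0.008  1.561]
[[ 0.004 -0.009  0.276]
 [-0.    -0.009  0.218]
 [ 0.006 -0.012  0.218]
 [-0.01  -0.012  0.248]
 [ 0.014  0.001  0.248]
 [ 0.009  0.001  0.135]
 [-0.001  0.002  0.135]]
[0.0013 0.0023 0.0033 0.0024 0.0013 0.0022]
```

```bash
cat >> kin.py <<'E'
def load():
    a=np.load('/tmp/kin.npy');return (a[:7],a[7:9],a[9:])
def jac(q,m,e=1e-5):
    p0,r0=fk(q,m);J=np.zeros((6,7))
    for i in range(7):
        d=np.array(q,float);d[i]+=e;p,r=fk(d,m);J[:3,i]=(p-p0)/e;J[3:,i]=(r*r0.inv()).as_rotvec()/e
    return J
E
python3 - <<'E'
from kin import *;import kin
from workcell import manip
m=kin.load();o=manip.get_obs();q=o['joint_pos'];p,r=fk(q,m);print(p-o['position'],r.as_quat())
J=jac(q,m);Jp=np.linalg.pinv(J,rcond=.02);T=R.from_quat(o['ee_rot']).as_matrix()
A=np.c_[Jp[:,:3]@T,Jp[:,3:]@T[:,2]];print('dq per m tool x,y,z,twist\n',A.round(2));print(np.linalg.svd(J)[1].round(3))
N=np.linalg.svd(J)[2][-1];print('null',N.round(2))
E
```

```text
[0.00021701 0.00073537 0.00188174] [0.92726825 0.36493081 0.07113053 0.04404023]
dq per m tool x,y,z,twist
 [[-4.84 -0.3  -0.48  0.07]
 [ 0.08 -0.72 -0.52  0.22]
 [ 4.07  1.29  1.12  0.12]
 [-2.41 -1.21  1.5  -0.  ]
 [ 0.45  0.74  0.59 -0.22]
 [ 0.23  0.42 -1.7  -0.12]
 [-0.09  1.54 -0.39 -0.85]]
[1.845 1.534 1.398 0.475 0.344 0.138]
null [ 0.2   0.56  0.31 -0.01 -0.55 -0.31  0.39]
```

```bash
python3 -m creep '[[[-120,-80,0],0],[[-120,-80,0],0],[[-120,-80,0],0],[[-120,-80,0],0],[[-120,-80,0],0]]'
python3 - <<'E'
from h import *
o=manip.get_obs();print(o['joint_pos'].round(2),o['ee_rot'].round(3),o['position'])
E
```

```text
clock: 39.55
position: [0.394, 0.1359, 0.3876]
ee_rot: [0.928, 0.362, 0.071, 0.044]
ft_force: [-0.6, -1.0, 0.2]
grip_width: -0.001
grasp_force: 0.0
[-1.53 -0.49  0.73  1.94  0.46  1.5  -1.69] [0.928 0.362 0.071 0.044] [0.39399705 0.13594881 0.38760259]
```

```bash
cat >> kin.py <<'E'
LO=np.array([-2.6,-.5,-1.47,.16,-1.27,.06,-2.6]);HI=np.array([2.6,2.12,1.34,2.42,4.41,2.06,2.6])
def sim(q,m,wps,twists):
    q=np.array(q,float);out=[]
    for w,t in zip(wps,twists):
        p,r=fk(q,m);n=max(2,int(np.linalg.norm(w-p)/.01),int(abs(t)/.03))
        for k in range(1,n+1):
            P=p+(w-p)*k/n;Rk=r*R.from_rotvec([0,0,t*k/n])
            for _ in range(2):
                a,b=fk(q,m);e=np.r_[P-a,(Rk*b.inv()).as_rotvec()]
                q=q+np.linalg.pinv(jac(q,m),rcond=.02)@e
            if (q<LO+.03).any() or (q>HI-.03).any(): return out+[(q.round(2).tolist(),'LIMIT')]
        out.append(q.round(2).tolist())
    return out
E
python3 - <<'E'
from kin import *;import kin
from workcell import manip
m=kin.load();q=manip.get_obs()['joint_pos'];q[1]=max(q[1],-.46)
T=np.array([.411,-.309,.147]);E=np.array([.60,-.32,.147])
for name,w in {'direct':[(.45,.0,.33),(.411,-.309,.30),T,E],
 'left-out':[(.40,.35,.36),(.62,.40,.33),(.75,.0,.33),(.66,-.35,.3),(.45,-.309,.25),T,E],
 'out':[(.62,.2,.36),(.75,.0,.33),(.66,-.35,.3),(.45,-.309,.25),T,E],
 'left2':[(.30,.40,.38),(.5,.55,.3),(.75,.1,.3),(.66,-.35,.3),(.45,-.309,.25),T,E]}.items():
    for tw in (0,.25,-.25):
        print(name,tw);[print('   ',x) for x in sim(q,m,np.array(w),[0]+[tw]*2+[0]*9)]
E
```

```text
direct 0
    ([-1.52, -0.47, 0.74, 1.94, 0.47, 1.5, -1.68], 'LIMIT')
direct 0.25
    ([-1.52, -0.47, 0.74, 1.94, 0.47, 1.5, -1.68], 'LIMIT')
direct -0.25
    ([-1.52, -0.47, 0.74, 1.94, 0.47, 1.5, -1.68], 'LIMIT')
left-out 0
    [-1.69, 0.03, 0.83, 1.72, 0.15, 1.35, -1.72]
    [-1.16, 0.62, 0.79, 1.18, -0.3, 1.38, -1.28]
    [-0.57, 0.61, 0.8, 1.2, -0.39, 1.32, -0.66]
    [-0.06, 0.61, 0.79, 1.27, -0.49, 1.27, -0.11]
    [-0.33, 0.12, 0.94, 1.9, -0.16, 1.01, -0.15]
    [-0.23, 0.21, 0.9, 2.07, -0.3, 0.79, 0.02]
    [-0.12, 0.59, 0.75, 1.63, -0.52, 0.93, -0.03]
left-out 0.25
    [-1.69, 0.03, 0.83, 1.72, 0.15, 1.35, -1.72]
    [-1.18, 0.63, 0.82, 1.18, -0.33, 1.38, -1.52]
    [-0.61, 0.64, 0.87, 1.2, -0.44, 1.33, -1.14]
    [-0.09, 0.63, 0.85, 1.27, -0.53, 1.27, -0.59]
    [-0.41, 0.13, 1.03, 1.9, -0.18, 1.01, -0.63]
    [-0.3, 0.23, 0.98, 2.08, -0.34, 0.8, -0.45]
    [-0.16, 0.61, 0.81, 1.64, -0.57, 0.94, -0.5]
left-out -0.25
    [-1.69, 0.03, 0.83, 1.72, 0.15, 1.35, -1.72]
    [-1.14, 0.61, 0.76, 1.18, -0.28, 1.37, -1.04]
    [-0.53, 0.59, 0.73, 1.2, -0.35, 1.32, -0.19]
    [-0.03, 
[... 1351 characters left out ...]
eft2 0.25
    [-1.73, -0.04, 0.6, 1.73, 0.2, 1.44, -1.98]
    [-1.35, 0.65, 0.66, 1.16, -0.22, 1.37, -1.84]
    [-0.68, 0.64, 0.74, 1.21, -0.36, 1.28, -1.32]
    [-0.04, 0.6, 0.76, 1.27, -0.46, 1.26, -0.63]
    [-0.28, 0.11, 0.88, 1.9, -0.14, 1.01, -0.67]
    [-0.2, 0.2, 0.86, 2.07, -0.28, 0.79, -0.5]
    [-0.1, 0.58, 0.72, 1.63, -0.5, 0.93, -0.55]
left2 -0.25
    [-1.73, -0.04, 0.6, 1.73, 0.2, 1.44, -1.98]
    [-1.32, 0.63, 0.6, 1.16, -0.18, 1.37, -1.36]
    [-0.6, 0.6, 0.61, 1.21, -0.27, 1.27, -0.37]
    [0.02, 0.58, 0.65, 1.26, -0.39, 1.25, 0.33]
    [-0.14, 0.1, 0.73, 1.89, -0.12, 1.01, 0.31]
    [-0.08, 0.18, 0.73, 2.06, -0.24, 0.78, 0.46]
    [-0.03, 0.55, 0.62, 1.63, -0.42, 0.91, 0.4]
```

Run:
```python
from h import *
plan((.40,.35,.36,None),(.62,.40,.33,-70),(.75,.0,.33,-93),(.66,-.35,.30,None),(.45,-.309,.25,None))
```

```text
[73, -78, 11] 0.0 rows 3
[73, -78, 11] 0.0 rows 3
--
[96, 53, 32] 0.19 rows 3
[104, 34, 32] 0.19 rows 3
--
[-7, 140, 11] 0.13 rows 4
[12, 139, 11] 0.13 rows 4
[31, 136, 11] 0.13 rows 4
--
[-39, 177, 13] 0.0 rows 5
[-39, 177, 13] 0.0 rows 5
--
[-108, -16, 7] 0.0 rows 3
[-108, -16, 7] 0.0 rows 3
--
```

```bash
python3 -m creep '[[[73,-78,11],0],[[73,-78,11],0],[[73,-78,11],0]]' >/dev/null
python3 -m creep '[[[73,-78,11],0],[[73,-78,11],0],[[73,-78,11],0]]'
python3 -m creep '[[[96,53,32],0.19],[[96,53,32],0.19],[[96,53,32],0.19]]' >/dev/null
python3 -m creep '[[[104,34,32],0.19],[[104,34,32],0.19],[[104,34,32],0.19]]'
python3 - <<'E'
from h import *
o=manip.get_obs();print(o['joint_pos'].round(2))
plan((.75,.0,.33,-93),(.66,-.35,.30,None),(.45,-.309,.25,None))
E
```

```text
clock: 40.05
position: [0.4, 0.3533, 0.3602]
ee_rot: [0.928, 0.363, 0.072, 0.043]
ft_force: [-0.8, -0.2, 0.5]
grip_width: -0.004
grasp_force: 0.0
clock: 40.55
position: [0.6241, 0.4006, 0.329]
ee_rot: [0.981, 0.178, 0.078, 0.03]
ft_force: [-0.6, 0.4, 0.7]
grip_width: -0.001
grasp_force: 0.0
[-1.21  0.65  0.91  1.2  -0.41  1.37 -1.6 ]
[-8, 139, 11] 0.13 rows 4
[11, 139, 11] 0.13 rows 4
[29, 137, 11] 0.13 rows 4
--
[-39, 177, 13] 0.0 rows 5
[-39, 177, 13] 0.0 rows 5
--
[-108, -16, 7] 0.0 rows 3
[-108, -16, 7] 0.0 rows 3
--
```

```bash
python3 -m creep '[[[-8,139,11],0.13],[[-8,139,11],0.13],[[-8,139,11],0.13],[[-8,139,11],0.13]]' >/dev/null
python3 -m creep '[[[11,139,11],0.13],[[11,139,11],0.13],[[11,139,11],0.13],[[11,139,11],0.13]]'>/dev/null
python3 -m creep '[[[29,137,11],0.13],[[29,137,11],0.13],[[29,137,11],0.13],[[29,137,11],0.13]]'
python3 -m creep '[[[-39,177,13],0],[[-39,177,13],0],[[-39,177,13],0],[[-39,177,13],0],[[-39,177,13],0]]' >/dev/null
python3 -m creep '[[[-39,177,13],0],[[-39,177,13],0],[[-39,177,13],0],[[-39,177,13],0],[[-39,177,13],0]]'
python3 - <<'E'
from h import *
from kin import sim,load as kl
o=manip.get_obs();print(o['joint_pos'].round(2))
z=R.from_quat(o['ee_rot']).apply([0,0,1]);print(z.round(3));T=np.array([.422,-.312,.062])-.086*z;print('TCP target',T)
print(sim(o['joint_pos'],kl(),np.array([(.45,-.309,.25),T,T+[.19,-.01,0]]),[0,0,0]))
plan((.45,-.309,.25,None),(*T,None))
E
```

```text
clock: 41.55
position: [0.7537, -0.006, 0.3316]
ee_rot: [0.996, -0.017, 0.083, 0.015]
ft_force: [0.4, -1.0, -0.6]
grip_width: -0.002
grasp_force: 0.0
clock: 42.38
position: [0.6684, -0.3581, 0.3012]
ee_rot: [0.996, -0.017, 0.082, 0.015]
ft_force: [-1.1, -1.5, 0.6]
grip_width: -0.0
grasp_force: 0.0
[-0.09  0.69  0.92  1.22 -0.62  1.33 -0.83]
[ 0.162 -0.032 -0.986]
TCP target [ 0.40803266 -0.30927005  0.14681427]
[[-0.48, 0.18, 1.15, 1.89, -0.27, 1.04, -0.83], [-0.35, 0.27, 1.07, 2.07, -0.43, 0.83, -0.64], [-0.19, 0.64, 0.87, 1.64, -0.65, 0.99, -0.72]]
[-113, -21, 7] 0.0 rows 3
[-113, -21, 7] 0.0 rows 3
--
[-58, -1, 95] 0.0 rows 3
--
```

```bash
python3 -m creep '[[[-113,-21,7],0],[[-113,-21,7],0],[[-113,-21,7],0]]' >/dev/null
python3 -m creep '[[[-113,-21,7],0],[[-113,-21,7],0],[[-113,-21,7],0]]' >/dev/null
python3 -m creep '[[[-61,0,0],0],[[-61,0,0],0],[[-61,0,50],0],[[-61,0,50],0],[[-61,0,50],0]]' 
python3 -m creep '[[[0,0,0],0],[[0,0,0],0]]' >/dev/null
python3 - <<'E'
from h import *
o=manip.get_obs();print(o['joint_pos'].round(2),o['position']);plan((.408,-.309,.147,None),(.60,-.319,.147,None))
c=snap('scene','s3.png')
E
```

```text
clock: 43.3
position: [0.4008, -0.3029, 0.1884]
ee_rot: [0.996, -0.013, 0.084, 0.01]
ft_force: [-0.6, 0.9, -1.2]
grip_width: 0.002
grasp_force: 0.0
[-0.55  0.16  1.24  2.06 -0.29  0.91 -0.75] [ 0.40121748 -0.3051613   0.19030742]
[0, 2, 44] 0.0 rows 2
--
[190, 5, 31] 0.0 rows 5
--
```

View pics/s3.png

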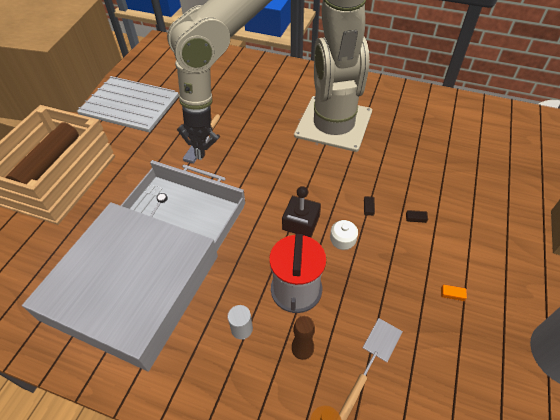

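Picture s3 shows the closed fingers at (200,150), in front of the drawer's face and above the handle, with the lid locked and the stick upright. Next, lower and push.

```bash
python3 -m creep '[[[0,2,20],0],[[0,2,43],0],[[0,2,43],0],[[0,2,43],0]]'
python3 -m creep '[[[15,0,2],0],[[30,1,5],0],[[45,1,7],0],[[60,2,10],0],[[75,2,12],0]]'
python3 -m creep '[[[15,0,2],0],[[30,1,5],0],[[45,1,7],0],[[60,2,10],0],[[75,2,12],0]]'
python3 - <<'E'
from h import *
c=snap('top');W=world(c);X,Y,Z=W[...,0],W[...,1],W[...,2]
for b in blobs(c,(Z>.035)&(Z<.06)&(X<.64)&(X>.36)&(Y<-.2)&(Y>-.42),10): print('handle',b)
E
```

```text
clock: 43.85
position: [0.408, -0.3081, 0.1475]
ee_rot: [0.997, -0.011, 0.081, 0.014]
ft_force: [-0.4, -0.2, 0.9]
grip_width: 0.002
grasp_force: 0.0
clock: 44.27
position: [0.4858, -0.3117, 0.1504]
ee_rot: [0.996, -0.01, 0.083, 0.014]
ft_force: [-0.7, -0.2, 0.3]
grip_width: -0.005
grasp_force: 0.0
clock: 44.68
position: [0.5617, -0.3152, 0.1514]
ee_rot: [0.996, -0.01, 0.083, 0.014]
ft_force: [0.4, 0.6, 0.2]
grip_width: -0.002
grasp_force: 0.0
handle (array([410., 262.]), [0.4179, -0.3644, np.float64(0.0539)], 106, 41, 87)
```

The fingers passed over the panel, because shut tips stand only 73 mm ahead. I'll back out above it and go lower.

```bash
python3 -m creep '[[[0,0,-30],0],[[0,0,-30],0],[[-100,-2,-40],0],[[-100,-2,-40],0],[[-100,-2,-40],0]]' >/dev/null
python3 -m creep '[[[-58,-3,0],0],[[-58,-3,0],0],[[-58,-3,0],0],[[-58,-3,0],0]]'
python3 - <<'E'
from h import *
c=snap('top');W=world(c);X,Y,Z=W[...,0],W[...,1],W[...,2]
for b in blobs(c,(Z>.07)&(Z<.085)&(X<.5)&(X>.38)&(Y<-.1)&(Y>-.6),20): print('front',b)
for b in blobs(c,(Z>.035)&(Z<.06)&(X<.425)&(X>.36)&(Y<-.2)&(Y>-.4),10): print('handle',b)
o=manip.get_obs();print(o['joint_pos'].round(2),o['position']);plan((.410,-.309,.129,None))
E
```

```text
clock: 45.48
position: [0.3983, -0.3061, 0.1635]
ee_rot: [0.996, -0.011, 0.084, 0.013]
ft_force: [-0.4, 0.3, -0.0]
grip_width: 0.003
grasp_force: 0.0
front (array([371., 245.]), [0.4501, -0.2643, np.float64(0.0772)], 216, 13, 87)
front (array([453., 252.]), [0.4378, -0.4629, np.float64(0.0772)], 19, 11, 82)
handle (array([368., 262.]), [0.4146, -0.2539, np.float64(0.0535)], 34, 20, 86)
[-0.47  0.22  1.19  2.08 -0.39  0.86 -0.66] [ 0.39924962 -0.30607276  0.16366194]
[5, 2, 36] 0.0 rows 1
--
```

```bash
python3 -m creep '[[[4,2,18],0],[[4,2,35],0],[[4,2,35],0],[[4,2,35],0]]'
python3 -m creep '[[[10,0,2],0],[[20,0,3],0],[[30,1,5],0],[[40,1,6],0],[[50,2,8],0]]'
python3 - <<'E'
from h import *
c=snap('top');W=world(c);X,Y,Z=W[...,0],W[...,1],W[...,2]
for b in blobs(c,(Z>.07)&(Z<.085)&(X<.56)&(X>.38)&(Y<-.1)&(Y>-.6),20): print('front',b)
o=manip.get_obs();print(o['joint_pos'].round(2),o['ft_force'])
E
```

```text
clock: 45.87
position: [0.4082, -0.3094, 0.1287]
ee_rot: [0.996, -0.01, 0.082, 0.014]
ft_force: [0.5, 0.4, -0.1]
grip_width: 0.002
grasp_force: 0.0
clock: 46.28
position: [0.4602, -0.3118, 0.1293]
ee_rot: [0.996, -0.01, 0.083, 0.013]
ft_force: [-1.6, 0.5, 1.5]
grip_width: 0.001
grasp_force: 0.9
front (array([362., 229.]), [0.4921, -0.2335, np.float64(0.0771)], 151, 13, 87)
[-0.3   0.43  1.    1.98 -0.6   0.85 -0.57] [1.67856672 2.31795541 0.36025782]
```

```bash
python3 -m creep '[[[12,0,2],0],[[24,0,4],0],[[36,1,6],0],[[48,1,8],0],[[60,2,10],0]]'
python3 -m creep '[[[12,0,2],0],[[24,0,4],0],[[36,1,6],0],[[48,1,8],0],[[56,2,9],0]]'
python3 -m creep '[[[4,0,1],0],[[8,0,1],0],[[12,0,2],0],[[16,0,3],0],[[16,0,3],0]]'
python3 - <<'E'
from h import *
c=snap('top');W=world(c);X,Y,Z=W[...,0],W[...,1],W[...,2]
for b in blobs(c,(Z>.065)&(Z<.0815)&(X<.68)&(X>.38)&(Y<-.1)&(Y>-.6),20): print('front',b)
o=manip.get_obs();print(o['joint_pos'].round(2),o['ft_force'],o['position'])
E
```

```text
clock: 46.75
position: [0.5202, -0.3153, 0.1289]
ee_rot: [0.996, -0.01, 0.083, 0.013]
ft_force: [-2.3, 2.3, 1.0]
grip_width: 0.002
grasp_force: 1.0
clock: 47.17
position: [0.5774, -0.3182, 0.1293]
ee_rot: [0.996, -0.01, 0.083, 0.013]
ft_force: [-0.7, 0.5, 0.1]
grip_width: 0.005
grasp_force: 0.6
clock: 47.58
position: [0.5931, -0.3189, 0.1294]
ee_rot: [0.996, -0.01, 0.083, 0.013]
ft_force: [-0.1, -0.5, -0.0]
grip_width: -0.002
grasp_force: 0.0
front (array([358., 178.]), [0.6263, -0.2313, np.float64(0.0766)], 131, 14, 87)
[-0.2   0.66  0.89  1.67 -0.7   0.96 -0.66] [-0.82318626  0.77182668  0.69096137] [ 0.59270384 -0.31901154  0.12937941]
```

```bash
python3 -m creep '[[[3,0,0],0],[[6,0,1],0],[[9,0,1],0],[[9,0,1],0],[[9,0,1],0]]'
python3 -m creep '[[[3,0,0],0],[[6,0,1],0],[[6,0,1],0],[[6,0,1],0]]'
```

```text
clock: 48.05
position: [0.6017, -0.3191, 0.1298]
ee_rot: [0.996, -0.01, 0.083, 0.013]
ft_force: [0.4, -0.7, 0.2]
grip_width: 0.002
grasp_force: 0.0
clock: 48.38
position: [0.6078, -0.3192, 0.1298]
ee_rot: [0.996, -0.01, 0.083, 0.013]
ft_force: [0.2, 0.1, -0.8]
grip_width: 0.003
grasp_force: 0.0
```

```bash
python3 -m creep '[[[4,0,1],0],[[8,0,1],0],[[8,0,1],0],[[8,0,1],0]]'
python3 - <<'E'
from h import *
c=snap('top');W=world(c);X,Y,Z=W[...,0],W[...,1],W[...,2]
for b in blobs(c,(Z>.065)&(Z<.0815)&(X<.68)&(X>.38)&(Y<-.1)&(Y>-.6),20): print('front',b)
for b in blobs(c,(Z>.0825)&(Z<.09)&(X<1.05)&(X>.55)&(Y<-.1)&(Y>-.6),20): print('cab',b)
for b in blobs(c,(Z>.035)&(Z<.06)&(X<.62)&(X>.5)&(Y<-.2)&(Y>-.4),10): print('handle',b)
o=manip.get_obs();print(o['ft_force'],o['position'])
c=snap('wrist','w5.png')
E
```

```text
clock: 48.72
position: [0.6132, -0.32, 0.1294]
ee_rot: [0.997, -0.011, 0.081, 0.012]
ft_force: [-14.0, 3.1, 7.6]
grip_width: 0.002
grasp_force: 7.1
front (array([356., 173.]), [0.6403, -0.2208, np.float64(0.0748)], 104, 4, 86)
cab (array([395., 108.]), [0.8033, -0.3349, np.float64(0.0867)], 342, 331, -3)
[-13.49837158   3.37508713   7.06356571] [ 0.61312194 -0.31997845  0.12943745]
```

View pics/w5.png

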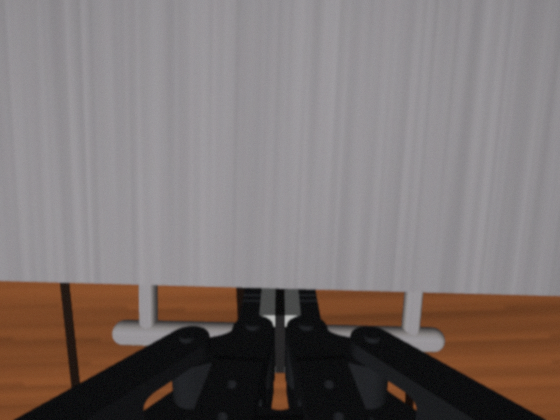

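Picture w5 shows the drawer face flush under the cabinet edge (the handle at row ~330, and pushing now meets 14 N), so it's shut. Back off and check everything.

```bash
python3 -m creep '[[[-8,0,0],0],[[-8,0,0],0],[[-8,0,-60],0],[[-8,0,-100],0],[[-8,0,-130],0]]'
python3 -m creep '[[[0,-60,-60],0],[[0,-60,-60],0],[[0,-60,-60],0]]'
python3 - <<'E'
from h import *
c=snap('top','t9.png');W=world(c);X,Y,Z=W[...,0],W[...,1],W[...,2]
for b in blobs(c,(Z>.035)&(Z<.06)&(X<.63)&(X>.5)&(Y<-.2)&(Y>-.42),10): print('handle',b)
c=snap('scene','s9.png');W=world(c);X,Y,Z=W[...,0],W[...,1],W[...,2]
for b in blobs(c,(np.hypot(X-.47,Y-.024)<.05)&(Z>.125)&(Z<.16),10): print('knob',b)
for b in blobs(c,(np.hypot(X-.667,Y-.078)<.07)&(Z>.18)&(Z<.2),30): print('bar',b)
for b in blobs(c,(np.hypot(X-.475,Y-.155)<.06)&(Z>.05)&(Z<.08),30): print('salt',b)
print(manip.get_obs()['clock'])
E
```

```text
clock: 49.23
position: [0.5868, -0.3157, 0.2532]
ee_rot: [0.996, -0.01, 0.083, 0.013]
ft_force: [0.6, -0.7, -0.6]
grip_width: 0.001
grasp_force: 0.0
clock: 49.48
position: [0.5817, -0.2488, 0.3149]
ee_rot: [0.996, -0.007, 0.087, 0.012]
ft_force: [1.0, 1.0, -0.5]
grip_width: 0.004
grasp_force: 0.0
knob (array([302., 192.]), [0.4605, 0.0247, np.float64(0.1531)], 27, 25, -73)
bar (array([298., 253.]), [0.6706, 0.0808, np.float64(0.1903)], 100, 18, 15)
salt (array([344., 230.]), [0.4801, 0.1573, np.float64(0.0578)], 65, 62, 73)
49.5833
```

View pics/s9.png

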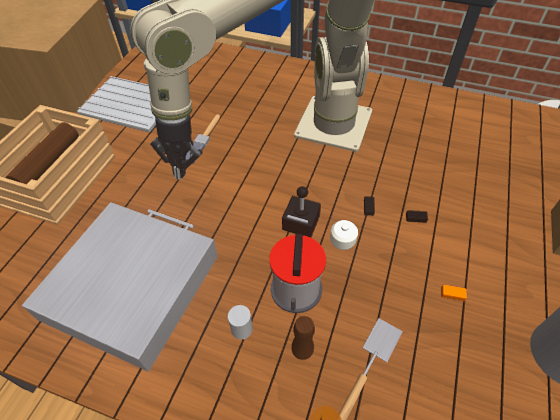

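Picture s9 shows the drawer shut with its handle at (170,218), the lid locked at (297,262), the stick upright at (302,192) and the salt cellar in place at (344,232). Handing in.

```bash
python3 -m creep '[[[0,0,0],0],[[0,0,0],0],[[0,0,0],0],[[0,0,0],0]]' | head -1; python3 -c "
from workcell import manip
print(manip.hand_in())"
```

```text
clock: 49.92
the job is handed in; nothing more can be done
None
```

I handed the job in at about 50 s of robot time. By my last checks all five chunks are in the canister, the lid is locked, the stick was held at about 0.43 rad for two seconds and is upright again, the drawer is shut on the probe and skewers, and the salt cellar has not moved; the hand-in returned no verdict.

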